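# Put the mixed-up specimen jars back into the trays of their colours

## Robot

A 6-joint arm with a two-finger parallel gripper is mounted at the origin on the work surface. World frame = base frame: x ahead of the robot, y to its left, z up, the work surface at z = 0. Lengths are in m, angles in degrees, forces in N, time in s.
With the tool pointing down it reaches from about 0.275 to 0.725 m from the base axis. Payload 5.6 kg.
Tool frame: the origin (TCP) lies on the centre line of the jaws, within the pads' length; the fingertips stand 11 mm ahead of it and the grasp point (between the pads) lies 8 mm behind it; z points along the fingers, x is the direction in which the jaws open and shut, and the axes are right-handed (so a half turn about z gives the same grasp; the last joint's range is limited). The gripper opens to 85 mm and grips with 20 to 120 N. Pads are 22 mm wide; open, the fingers measure 114 mm over their backs; the gripper's body (76 mm by 85 mm) begins 54 mm behind the grasp point. The pads swing forward as they close: fully open they stand 13 mm farther back than shut.
Start: joints at [80.879, 14.616, 6.199, 0, -81.583, -16.306], TCP at [0.236, 0.497, 0.208] pointing down, gripper open.
Joint ranges: [-168.99, 168.99], [-69.2, 112.95], [-62.41, 85.93], [-164.36, 98.24], [-168.68, -3.75], [-174.98, 174.98]. Speed limits (degrees/s): [147.25, 147.25, 180, 180, 180, 180].

## Interface

Orientations are given as a 3x3 rotation matrix whose columns are the frame's x, y, z axes.
In Python, from rig import env, imaging, finder gives the robot as it stands. The module is installed in compiled form; this text tells all that it offers.
- The arm moves only by the tool step_arm, never from a script. Its argument "increments" is a list of rows, each a list of 2 entries, a list of its own where there are three numbers: the shift along the tool's x, y, z in m, then the turn about the tool's z in rad. A call has 1 to 20 rows; each row shifts and turns the commanded pose from where the row before left it, along the tool's axes as they then stand; what a row does not reach is not made up. A row lasts 1/10 s, in which the tool goes at most 50 mm and 8.59 degrees, less where a joint would pass 70% of its speed; a pose out of reach is approached as far as the arm can. A call is refused whole if a number of a shift passes 0.05 or a number of a turn 0.15, either way. A call with a gripper value outside its range is refused whole. "gripper" is the opening, from -1 (shut) to 1 (fully open), set as the call begins (left out, the last holds). The fingers move at their own pace and stop on an object; "force" is the grip in N (left out, the last holds). Time passes only in rows, so rows that do not move let the fingers close. It gives the time, the measured TCP pose, the force and the opening at its end, in the units of the state.
- env.read_state(): the state, without advancing time (a new reading comes with each control period).
- imaging.snapshot(name): name is "side" or "top"; returns the picture (384x512x3 uint8, red, green, blue); there is no depth.
- imaging.camera_model(name): a dict with "fx", "fy", "cx", "cy" (pixels), "eye" and "rotation" of the camera in the world. Camera axes: x right, y down, z forward; pixel columns grow to the right and rows downward; lengths in m; the calibration is good to about 2 mm. A picture is of the moment at which its call begins. camera_model takes no time and is no camera call.
- env.close_job(): hands the job in, once; it reports no verdict.
Trained networks look in the newest picture that a camera, given by its name, has taken for a name from the list of things; names that differ only in an ending like _2 or _b are one class to them, and where a whole thing is asked for, a point or a joint stands for the part that bears it (a point fixed in the world has none). Each returns a list of dicts, best first, with "conf" (0 to 1); they miss things now and then, are a little off and sometimes report something else, mostly with a low value. They report only what shows in the picture. A call takes as long as a camera call. They do not tell look-alikes from the thing itself.
- finder.search_frame(camera, name): "at" ([column, row] in pixels, amid what is visible of it).
The state is a dict: "t": time; "qpos": joint angles; "joint_vel": joint speeds; "effort": joint torques, N m; "eef_pos": TCP position; "eef_rot": TCP orientation; "force": force on the tool from outside, world axes, zero at the start; "torque": the same for the moment, N m; "grip_width": finger opening in m.
Only numpy, scipy, OpenCV 4.12 (cv2) and the standard library are available. Lean on these libraries where they do the work, as an engineer would, in place of code of your own. Each camera call takes 0.05 s, during which the arm holds its last target.

## Task

The four specimen jars have been set down in the wrong trays: rearrange them so that each stands upright, flat on the floor of the tray that has the colour of its lid. Use the spare white tray to park a jar on the way; a jar may never stand on the bare bench or be tipped over, and the white tray is empty again at the end. Leave the label roll and the barcode reader where they are.

Things in the scene. Friction and masses are not known exactly. Their poses are not given: they have to be found in the camera images.
- jar_red: Loose upright specimen jar with a red screw lid and a red stripe round its white side, a plain cylinder 50 mm in diameter (side and lid alike) and 86 mm tall, the lid being the top 20 mm; about 0.12 kg. Origin at the centre of its underside, z up along its axis. It starts standing in a tray of another colour.
- jar_yellow: Loose upright specimen jar with a yellow screw lid and a yellow stripe round its white side, a plain cylinder 50 mm in diameter (side and lid alike) and 86 mm tall, the lid being the top 20 mm; about 0.12 kg. Origin at the centre of its underside, z up along its axis. It starts standing in a tray of another colour.
- jar_green: Loose upright specimen jar with a green screw lid and a green stripe round its white side, a plain cylinder 50 mm in diameter (side and lid alike) and 86 mm tall, the lid being the top 20 mm; about 0.12 kg. Origin at the centre of its underside, z up along its axis. It starts standing in a tray of another colour.
- jar_black: Loose upright specimen jar with a black screw lid and a black stripe round its white side, a plain cylinder 50 mm in diameter (side and lid alike) and 86 mm tall, the lid being the top 20 mm; about 0.12 kg. Origin at the centre of its underside, z up along its axis. It starts standing in a tray of another colour.
- tray_red: Red square sample tray, fixed to the bench: 84 x 84 mm outside, 76 x 76 mm inside, floor 6 mm thick, rim walls 4 mm thick and 14 mm high above the bench. Origin at the centre of its underside, on the bench; x and y along its sides, z up. Home of the red-lidded jar; it starts with another jar in it.
- tray_yellow: Yellow square sample tray, fixed to the bench: 84 x 84 mm outside, 76 x 76 mm inside, floor 6 mm thick, rim walls 4 mm thick and 14 mm high above the bench. Origin at the centre of its underside, on the bench; x and y along its sides, z up. Home of the yellow-lidded jar; it starts with another jar in it.
- tray_green: Green square sample tray, fixed to the bench: 84 x 84 mm outside, 76 x 76 mm inside, floor 6 mm thick, rim walls 4 mm thick and 14 mm high above the bench. Origin at the centre of its underside, on the bench; x and y along its sides, z up. Home of the green-lidded jar; it starts with another jar in it.
- tray_black: Black square sample tray, fixed to the bench: 84 x 84 mm outside, 76 x 76 mm inside, floor 6 mm thick, rim walls 4 mm thick and 14 mm high above the bench. Origin at the centre of its underside, on the bench; x and y along its sides, z up. Home of the black-lidded jar; it starts with another jar in it.
- tray_white: White square sample tray, fixed to the bench: 84 x 84 mm outside, 76 x 76 mm inside, floor 6 mm thick, rim walls 4 mm thick and 14 mm high above the bench. Origin at the centre of its underside, on the bench; x and y along its sides, z up. The spare one: it starts empty and has room for one jar.
- label_roll: Bystander: white paper label roll standing on end on the bench, 76 mm in diameter, 50 mm high, loose. Origin at the centre of its underside.
- scanner: Bystander: grey hand-held barcode reader lying on the bench, 166 mm long along its x (from -86 to +80 mm), up to 70 mm wide and 36 mm high, loose. Origin on its underside.
Mind the look-alikes: they are no part of the job. Several things have the shape of the tray_green; the one meant has the colours described above.

How it is judged (in metres and radians):
On the way:
1. a jar has been parked in the white tray (((horizontal distance between jar_red and tray_white below 0.02 m and z of jar_red in the frame of tray_white below 0.009 m) or (horizontal distance between jar_yellow and tray_white below 0.02 m and z of jar_yellow in the frame of tray_white below 0.009 m) or (horizontal distance between jar_green and tray_white below 0.02 m and z of jar_green in the frame of tray_white below 0.009 m) or (horizontal distance between jar_black and tray_white below 0.02 m and z of jar_black in the frame of tray_white below 0.009 m))), for 0.1 s.
At the end, for the whole second after the job is handed in: Each jar stands in the tray of its lid's colour (its axis within 20 mm of the tray's centre, which is anywhere inside the rim; its underside on the tray's floor, within 3 mm; upright within 0.1 rad), released and at rest; so the white tray is empty (horizontal distance between jar_red and tray_red below 0.02 m and z of jar_red in the frame of tray_red between 0.003 and 0.009 m and angle between each of jar_red, jar_yellow, jar_green, jar_black's own z axis and vertical below 0.1 rad and linear speed of each of jar_red, jar_yellow, jar_green, jar_black below 0.02 m/s and angular speed of each of jar_red, jar_yellow, jar_green, jar_black below 0.3 rad/s and horizontal distance between jar_yellow and tray_yellow below 0.02 m and z of jar_yellow in the frame of tray_yellow between 0.003 and 0.009 m and horizontal distance between jar_green and tray_green below 0.02 m and z of jar_green in the frame of tray_green between 0.003 and 0.009 m and horizontal distance between jar_black and tray_black below 0.02 m and z of jar_black in the frame of tray_black between 0.003 and 0.009 m); the robot touches nothing.
It fails at once if a jar is tipped over (more than 0.7 rad) (angle between any of jar_red, jar_yellow, jar_green, jar_black's own z axis and vertical above 0.7 rad).
It fails at once if a jar stands on the bare bench (its underside lower than 3 mm above the bench) (height (world z) of any of jar_red, jar_yellow, jar_green, jar_black below 0.003 m).
It fails at once if the label roll or the barcode reader is moved by more than 25 mm (distance of any of label_roll, scanner from where it was at the start of the episode above 0.025 m).
It also fails if it takes over 128 s, if anything falls off the work surface, if the arm or the gripper's body presses on something with over 40 N, if the wrist force passes 120 N, or if a joint passes its speed limit or range.

## Working session

There is one attempt and no reset: what is moved stays moved. The work goes in short steps, Python scripts to look and compute and a tool call to move; the robot and the scene stay as the last step left them, time stands still between calls to the robot, and variables do not carry over. Pictures are saved under pics/ and viewed, and the job is handed in when it is done.

Besides the shell and the picture viewer there is one more tool, called after ">>>" in YAML: its name, and indented under it one key for each argument. step_arm: Moves the arm, as the interface text tells. Its arguments: {"type":"object","properties":{"increments":{"type":"array"},"gripper":{"type":"number"},"force":{"type":"number"}},"required":["increments"]}

```bash
mkdir -p pics
python3 - <<'E'
from rig import env, imaging, finder
import cv2, json
for n in ("side","top"):
    im=imaging.snapshot(n); cv2.imwrite(f"pics/{n}0.png",im[:,:,::-1])
    print(n,imaging.camera_model(n))
print(env.read_state())
E
```

```text
side {'fx': 349.5489103327074, 'fy': 349.5489103327074, 'cx': 256.10862746099644, 'cy': 195.25368785236833, 'eye': array([ 0.31831093, -0.79006936,  0.62367891]), 'rotation': array([[ 0.96579876, -0.14948795,  0.21186341],
       [-0.25924782, -0.57192463,  0.77826267],
       [ 0.00482901, -0.80657025, -0.59111853]])}
top {'fx': 376.5066233967426, 'fy': 376.5066233967426, 'cx': 248.8532494408098, 'cy': 198.43031499434713, 'eye': array([ 0.35990858, -0.0180538 ,  1.02252805]), 'rotation': array([[-0.02035433, -0.98166907,  0.18950341],
       [-0.99968957,  0.02270742,  0.01025395],
       [-0.01436911, -0.18923587, -0.98182652]])}
{'t': 0.1, 'qpos': array([ 8.08803896e+01,  1.46492160e+01,  6.13794709e+00, -2.27128039e-02,
       -8.15857668e+01, -1.63074250e+01]), 'joint_vel': array([-0.03063503, -0.06207024,  0.18630432,  0.05690985, -0.04107154,
        0.02359614]), 'effort': array([-2.15901106e-03, -3.87606597e+01,  2.38473916e+01,  5.37782460e+00,
       -3.83784471e-03, -4.22328199e-07]), 'eef_pos': array([0.23589165, 0.49629559, 0.20759331]), 'eef_rot': array([[-4.29413448e-01, -9.03107779e-01, -6.55615225e-04],
       [-9.03106350e-01,  4.29413937e-01, -1.61002017e-03],
       [ 1.73555205e-03, -9.92740386e-05, -9.99998489e-01]]), 'force': array([ 0.52354927, -0.43761822, -1.41358805]), 'torque': array([-0.06524206, -0.03596138,  0.01082555]), 'grip_width': 0.08528033109403527}
```

View pics/side0.png

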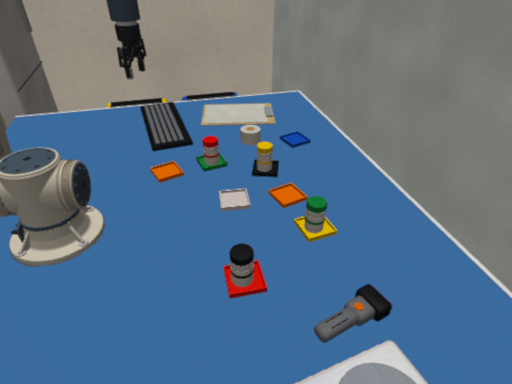

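View pics/top0.png

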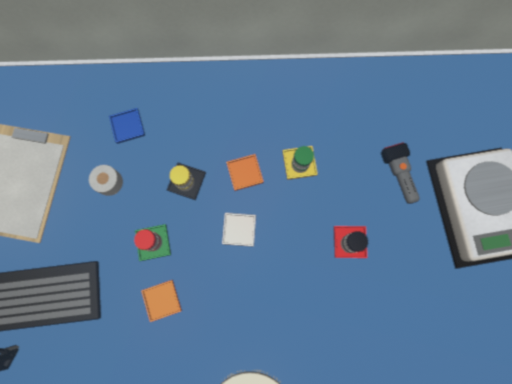

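```bash
cat > h.py <<'E'
import numpy as np, cv2
from rig import env, imaging, finder
M={n:imaging.camera_model(n) for n in("side","top")}
def ray(n,u,v):
    m=M[n]; d=m["rotation"]@np.array([(u-m["cx"])/m["fx"],(v-m["cy"])/m["fy"],1.]); return m["eye"],d
def plane(n,u,v,z):
    e,d=ray(n,u,v); return e+d*(z-e[2])/d[2]
def proj(n,p):
    m=M[n]; c=m["rotation"].T@(np.asarray(p,float)-m["eye"]); return np.array([m["fx"]*c[0]/c[2]+m["cx"],m["fy"]*c[1]/c[2]+m["cy"]])
def tri(a,b):
    e1,d1=ray("side",*a); e2,d2=ray("top",*b); d1=d1/np.linalg.norm(d1); d2=d2/np.linalg.norm(d2)
    s=np.linalg.lstsq(np.c_[d1,-d2],e2-e1,rcond=None)[0]; p=e1+s[0]*d1;q=e2+s[1]*d2
    return (p+q)/2,np.linalg.norm(p-q)
def ortho(n,im,z,x0=0.15,x1=0.65,y0=-0.35,y1=0.35,s=1000):
    # row = (x1-x)*s , col=(y1-y)*s
    W=int((y1-y0)*s);H=int((x1-x0)*s)
    w=[(x0,y0),(x0,y1),(x1,y1),(x1,y0)]
    src=np.float32([proj(n,(x,y,z)) for x,y in w]); dst=np.float32([((y1-y)*s,(x1-x)*s) for x,y in w])
    return cv2.warpPerspective(im,cv2.getPerspectiveTransform(src,dst),(W,H),flags=cv2.INTER_CUBIC)
E
python3 - <<'E'
from h import *
for n in("side","top"):
    im=cv2.imread(f"pics/{n}0.png")
    for z in (14,92):
        cv2.imwrite(f"pics/o_{n}_{z}.png",ortho(n,im,z/1000))
for nm in ["jar_red","jar_yellow","jar_green","jar_black","tray_red","tray_yellow","tray_green","tray_black","tray_white","label_roll","scanner"]:
    for n in("side","top"):
        print(nm,n,[(np.round(d["at"]).tolist(),round(d["conf"],2)) for d in finder.search_frame(n,nm)][:6])
E
```

```text
jar_red side [([214.0, 153.0], 0.61)]
jar_red top [([147.0, 241.0], 0.66)]
jar_yellow side [([267.0, 154.0], 0.94)]
jar_yellow top [([185.0, 183.0], 0.59)]
jar_green side [([313.0, 214.0], 0.67)]
jar_green top [([300.0, 158.0], 0.59), ([238.0, 231.0], 0.25)]
jar_black side [([243.0, 263.0], 0.84), ([212.0, 166.0], 0.24)]
jar_black top [([352.0, 242.0], 0.78), ([303.0, 158.0], 0.72)]
tray_red side [([251.0, 287.0], 0.62)]
tray_red top [([340.0, 236.0], 0.67), ([401.0, 167.0], 0.22)]
tray_yellow side [([320.0, 234.0], 0.71)]
tray_yellow top [([293.0, 171.0], 0.68)]
tray_green side [([287.0, 194.0], 0.92), ([164.0, 171.0], 0.74), ([294.0, 139.0], 0.74), ([213.0, 169.0], 0.72)]
tray_green top [([246.0, 171.0], 0.96), ([157.0, 301.0], 0.94), ([124.0, 128.0], 0.86), ([157.0, 252.0], 0.79)]
tray_black side [([266.0, 172.0], 0.8), ([268.0, 157.0], 0.44)]
tray_black top [([196.0, 187.0], 0.9), ([147.0, 243.0], 0.63)]
tray_white side [([233.0, 198.0], 0.89), ([314.0, 212.0], 0.44)]
tray_white top [([238.0, 231.0], 0.59)]
label_roll side [([250.0, 136.0], 0.68), ([268.0, 167.0], 0.41), ([264.0, 158.0], 0.33)]
label_roll top [([106.0, 178.0], 0.88)]
scanner side [([358.0, 314.0], 0.71)]
scanner top [([402.0, 167.0], 0.86)]
```

View pics/o_side_14.png

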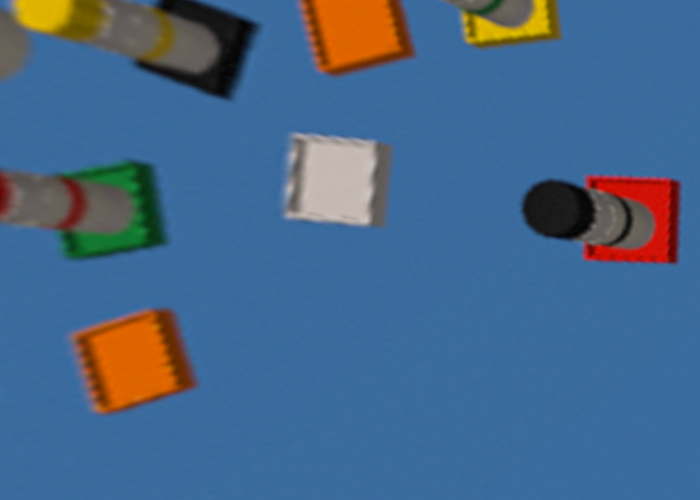

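View pics/o_top_14.png

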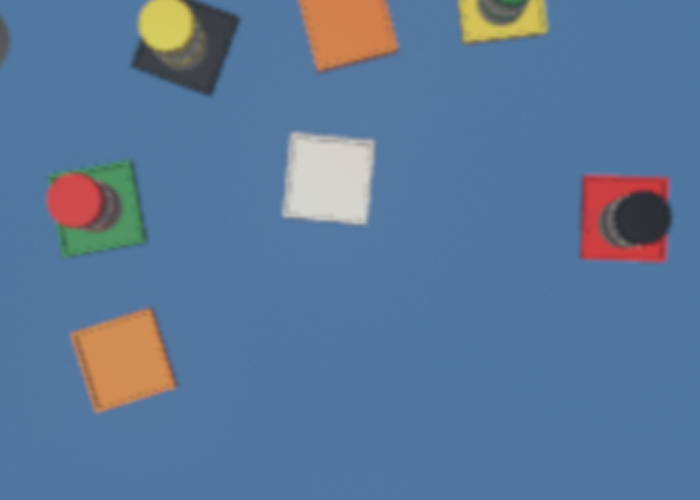

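View pics/o_side_92.png

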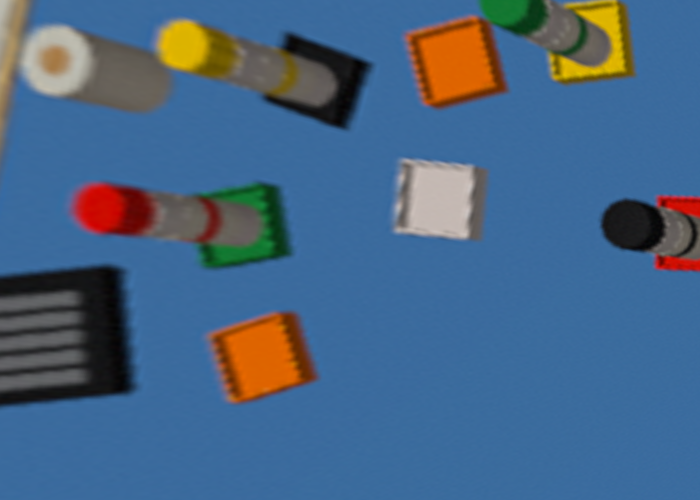

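View pics/o_top_92.png

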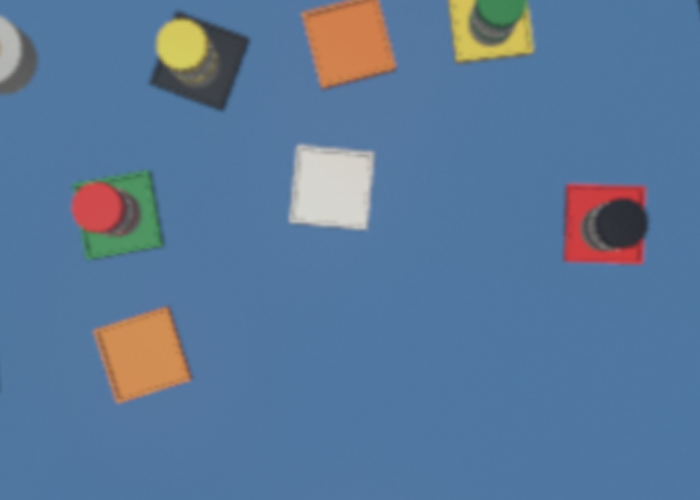

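```bash
cat > fit.py <<'E'
from h import *
from scipy.optimize import minimize
X1=0.75
def hsvmask(im,c):
    h=cv2.cvtColor(im,cv2.COLOR_BGR2HSV); H,S,V=[h[...,i].astype(int) for i in range(3)]
    return {"red":((H<6)|(H>172))&(S>120)&(V>90),"yellow":(H>20)&(H<36)&(S>90)&(V>90),"green":(H>50)&(H<88)&(S>100),
     "black":(V<75),"white":(S<60)&(V>150)}[c].astype(np.uint8)
def pk(col,row): return (X1-row/1000, 0.35-col/1000)
def comps(m,pt=None,r=60):
    m=cv2.morphologyEx(m,cv2.MORPH_OPEN,np.ones((5,5)))
    n,l,s,c=cv2.connectedComponentsWithStats(m)
    return [(s[i],c[i],(l==i).astype(np.uint8)) for i in range(1,n) if s[i][4]>300]
E
python3 - <<'E'
from fit import *
for n in("top","side"):
    im=cv2.imread(f"pics/{n}0.png")
    for z in (14,92):
        o=ortho(n,im,z/1000,x1=X1); vis=o.copy()
        for c in ("red","yellow","green","black","white"):
            for s,ce,m in comps(hsvmask(o,c)):
                if s[4]>12000: continue
                pts=cv2.findNonZero(m); (a,b),(w,h),t=cv2.minAreaRect(pts); 
                if min(w,h)<15: continue
                x,y=pk(a,b); print(n,z,c,"ctr",np.round([x,y],4),"wh",round(w,1),round(h,1),"ang",round(t,1),"area",s[4])
        cv2.imwrite(f"pics/v_{n}_{z}.png",vis)
E
```

```text
top 14 red ctr [0.45   0.2745] wh 52.0 55.0 ang 90.0 area 2331
top 14 red ctr [ 0.432  -0.2743] wh 83.5 82.9 ang 1.9 area 3802
top 14 yellow ctr [ 0.6539 -0.1501] wh 83.6 82.7 ang 83.2 area 3388
top 14 yellow ctr [0.6265 0.183 ] wh 57.0 54.0 ang 90.0 area 2506
top 14 green ctr [ 0.6729 -0.1617] wh 49.2 52.2 ang 36.9 area 2118
top 14 green ctr [0.4416 0.2535] wh 84.6 85.0 ang 80.0 area 3324
top 14 black ctr [0.6085 0.1644] wh 80.5 79.2 ang 20.6 area 2654
top 14 black ctr [ 0.4325 -0.291 ] wh 49.0 54.0 ang 90.0 area 2224
top 14 white ctr [0.4718 0.0215] wh 86.8 86.8 ang 5.4 area 7427
top 92 red ctr [0.443 0.252] wh 48.0 50.0 ang 90.0 area 1988
top 92 red ctr [ 0.4265 -0.2544] wh 77.2 76.3 ang 2.0 area 3235
top 92 yellow ctr [ 0.6313 -0.1398] wh 77.0 76.3 ang 83.3 area 2879
top 92 yellow ctr [0.6055 0.167 ] wh 53.0 50.0 ang 90.0 area 2135
top 92 green ctr [ 0.6487 -0.1506] wh 45.4 48.2 ang 36.9 area 1798
top 92 green ctr [0.4353 0.2326] wh 77.6 78.5 ang 79.7 area 2836
top 92 black ctr [0.5893 0.1502] wh 74.3 72.8 ang 20.6 area 2258
top 92 black ctr [ 0.4265 -0.27  ] wh 45.0 50.0 ang 90.
[... 1296 characters left out ...]
506] wh 83.0 49.5 ang 13.0 area 3480
side 92 yellow ctr [0.5729 0.0625] wh 21.3 40.7 ang 20.6 area 610
side 92 green ctr [ 0.6452 -0.1626] wh 69.2 50.1 ang 21.4 area 2797
side 92 green ctr [0.4251 0.1114] wh 76.7 87.1 ang 79.8 area 3512
side 92 black ctr [ 0.635  -0.1805] wh 26.9 47.1 ang 29.1 area 812
side 92 black ctr [0.5686 0.0336] wh 87.6 71.5 ang 20.0 area 3695
side 92 black ctr [0.4292 0.0744] wh 72.2 15.1 ang 80.5 area 952
side 92 black ctr [ 0.425 -0.283] wh 50.0 62.0 ang 90.0 area 2580
side 92 black ctr [0.3151 0.2903] wh 128.2 132.8 ang 84.2 area 11243
side 92 white ctr [0.59  0.295] wh 68.0 68.0 ang 90.0 area 3007
side 92 white ctr [ 0.451  -0.0855] wh 71.3 74.6 ang 5.2 area 4495
```

```bash
cat > ov.py <<'E'
from h import *
def circ(n,vis,x,y,z,k,off,col=(255,0,255),r=.025):
    p=np.array([proj(n,(x+r*np.cos(a),y+r*np.sin(a),z)) for a in np.linspace(0,6.283,60)])
    cv2.polylines(vis,[np.int32(((p-off+.5)*k-.5)*16)],True,col,1,cv2.LINE_AA,4)
def sq(n,vis,x,y,th,z,k,off,col=(255,255,0),h=.042):
    t=np.radians(th);R=np.array([[np.cos(t),-np.sin(t)],[np.sin(t),np.cos(t)]])
    p=np.array([proj(n,(*(np.array([x,y])+R@np.array(c)*h),z)) for c in((1,1),(1,-1),(-1,-1),(-1,1))])
    cv2.polylines(vis,[np.int32(((p-off+.5)*k-.5)*16)],True,col,1,cv2.LINE_AA,4)
T={"red":(.432,-.2743,1.9),"yellow":(.6539,-.1501,-6.8),"green":(.4416,.2535,-10),"black":(.6085,.1644,20.6),"white":(.4718,.0215,5.4)}
E
cat > run1.py <<'E'
from ov import *
J={"red":(.443,.252),"yellow":(.6055,.167),"green":(.6487,-.1506),"black":(.4265,-.270)}
home={"red":"green","yellow":"black","green":"yellow","black":"red"}
import sys
rows=[]
for c in J:
    row=[]
    for n in("top","side"):
        im=cv2.imread(f"pics/{n}0.png"); ctr=proj(n,(*J[c],.05)); off=np.int32(ctr)-[25,25]; k=6
        cr=cv2.resize(im[off[1]:off[1]+50,off[0]:off[0]+50],None,fx=k,fy=k,interpolation=cv2.INTER_CUBIC)
        sgn=1
        t=T[home[c]]; th=t[2]
        sq(n,cr,t[0],t[1],th,.014,k,off); circ(n,cr,*J[c],.092,k,off); circ(n,cr,*J[c],.006,k,off,(0,255,255))
        row.append(cr)
    rows.append(np.vstack(row))
cv2.imwrite("pics/ov%s.png"%sys.argv[1],cv2.resize(np.hstack(rows),(800,400)))
E
python3 run1.py 1
```

```text
(no output)
```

View pics/ov1.png

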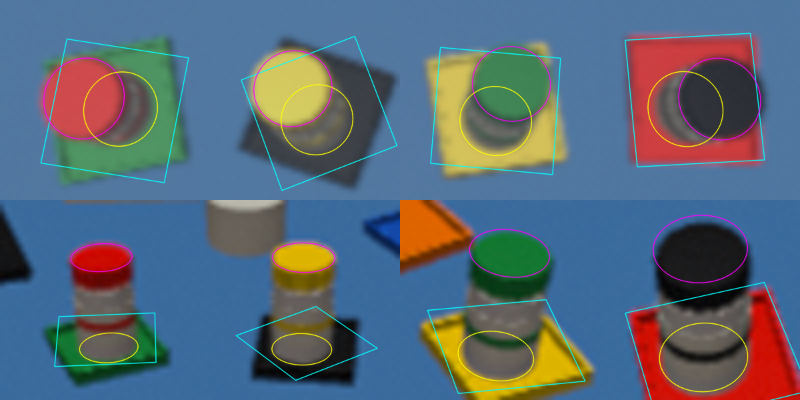

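```bash
sed -i 's/^T=.*/T={"red":(.432,-.2743,-1.9),"yellow":(.6539,-.1501,6.8),"green":(.4416,.2535,10),"black":(.6085,.1644,-20.6),"white":(.4718,.0215,-5.4)}/' ov.py
sed -i 's/^J=.*/J={"red":(.443,.252),"yellow":(.6055,.167),"green":(.649,-.151),"black":(.425,-.273)}/' run1.py; python3 run1.py 2
python3 - <<'E'
from ov import *
# joint silhouette fit of whole jar lid (cyl z .072-.092) : triangulate lid via finer mask IoU, z of top free
from fit import hsvmask
from scipy.optimize import minimize
J={"red":(.443,.252),"yellow":(.6055,.167),"green":(.649,-.151),"black":(.425,-.273)}
ims={n:cv2.imread(f"pics/{n}0.png") for n in M}
for c in J:
    masks={}
    for n in M:
        k=4; off=np.int32(proj(n,(*J[c],.085)))-[15,15]
        cr=cv2.resize(ims[n][off[1]:off[1]+30,off[0]:off[0]+30],None,fx=k,fy=k,interpolation=cv2.INTER_CUBIC)
        m=hsvmask(cr,c)
        q,l,s,ce=cv2.connectedComponentsWithStats(m); i=1+np.argmax(s[1:,4]); masks[n]=((l==i).astype(np.uint8),off)
    def cost(p,nn=("top","side")):
        t=0
        for n in nn:
            m,off=masks[n]; a=np.linspace(0,6.283,60)
            P=np.array([proj(n,(p[0]+.025*np.cos(b),p[1]+.025*np.sin(b),z)) for z in(p[2],p[2]-.02) for b in a])
            h=cv2.convexHull(np.float32((P-off+.5)*4-.5)*16).astype(np.int32); d=np.zeros_like(m); cv2.fillPoly(d,[h],1,shift=4)
            t+=(d!=m).sum()/m.sum()
        return t
    r=minimize(cost,[*J[c],.092],method="Nelder-Mead",options=dict(initial_simplex=np.array([[*J[c],.092]])+np.vstack([np.zeros(3),np.eye(3)*.006])))
    print(c,np.round(r.x,4),round(r.fun,3))
E
```

```text
red [0.4438 0.257  0.089 ] 0.316
yellow [0.6064 0.1683 0.0923] 0.213
green [ 0.6508 -0.1504  0.0901] 0.415
black [ 0.4274 -0.273   0.0895] 0.274
```

View pics/ov2.png

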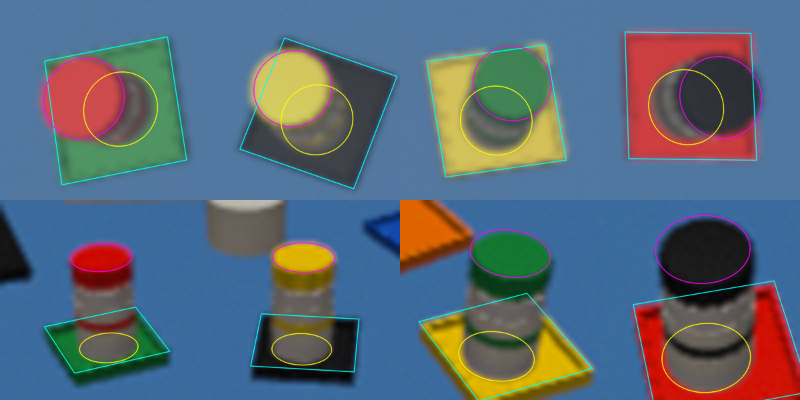

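Red, yellow, green and black jars stand in the green, black, yellow and red trays. The trays that could be mistaken for the wanted ones are the look-alikes:
- orange, top view (245,172) and (161,301)
- blue, top view (128,126)

The true trays in the top view are red (351,242), yellow (300,162), green (153,243), black (186,181) and white (239,230). The overlay crops confirm the choice. The plan is red→white, green→green, yellow→yellow, black→black, then red→red.

>>> step_arm:
  increments:
    - [[0,0,0],-0.1477]
    - [[0,0,0],-0.1477]
    - [[0,0,0],-0.1477]
    - [[0,0,0],0]
    - [[0.0304,-0.0259,0],0]
    - [[0.0304,-0.0259,0],0]
    - [[0.0304,-0.0259,0],0]
    - [[0.0304,-0.0259,0],0]
    - [[0.0304,-0.0259,0],0]
    - [[0.0304,-0.0259,0],0]
    - [[0.0304,-0.0259,0],0]
    - [[0.0304,-0.0259,0],0]
    - [[0,0,0],0]
    - [[0,0,0],0]
  gripper: 1
  force: 40

```text
t: 2.6
eef_pos: [0.4436, 0.2527, 0.2083]
eef_rot: [[-0.006, -1.0, -0.0], [-1.0, 0.006, 0.0], [-0.0, 0.0, -1.0]]
force: [0.1, -0.3, 0.3]
grip_width: 0.0857
```

```bash
cat > st.py <<'E'
from h import *
s=env.read_state(); R=s["eef_rot"]; print(round(s["t"],2),np.round(s["eef_pos"],4),"x",np.round(R[:,0],3),"z",np.round(R[:,2],3),"F",np.round(s["force"],1),s["grip_width"].round(4), np.round(s["qpos"],0))
def go(x,y,z):
    print("shift(tool)",np.round(R.T@(np.array([x,y,z])-s["eef_pos"]),4))
E
python3 -c "
from st import *
go(.443,.253,.2)"
```

```text
Traceback (most recent call last):
  File "st.py", line 2, in <module>
    s=env.read_state(); R=s["eef_rot"]; print(round(s["t"],2),np.round(s["eef_pos"],4),"x",np.round(R[:,0],3),"z",np.round(R[:,2],3),"F",np.round(s["force"],1),s["grip_width"].round(4), np.round(s["qpos"],0))
                                                                                                                                                                ^^^^^^^^^^^^^^^^^^^^^
AttributeError: 'float' object has no attribute 'round'
```

>>> step_arm:
  increments:
    - [[0,0,0.025],0]
    - [[0,0,0.025],0]
    - [[0,0,0.025],0]
    - [[0,0,0.015],0]
    - [[0,0,0],0]

```text
t: 3.1
eef_pos: [0.4412, 0.2533, 0.1162]
eef_rot: [[-0.001, -1.0, -0.004], [-1.0, 0.001, -0.003], [0.003, 0.004, -1.0]]
force: [-0.1, -0.4, 0.1]
grip_width: 0.0856
```

```bash
sed -i 's/s\["grip_width"\].round(4)/round(s["grip_width"],4)/' st.py
cat > look.py <<'E'
from h import *
import sys
def look(name,x,y,z,r=45,k=8):
    out=[]
    for n in("top","side"):
        im=imaging.snapshot(n)[:,:,::-1].copy(); c=np.int32(proj(n,(x,y,z))); a=np.clip(c-r,0,None)
        out.append(cv2.resize(im[a[1]:a[1]+2*r,a[0]:a[0]+2*r],(400,400),interpolation=cv2.INTER_CUBIC))
    cv2.imwrite(f"pics/{name}.png",np.hstack(out))
look(sys.argv[1],*map(float,sys.argv[2:5]))
E
python3 look.py l1 .443 .253 .09; python3 st.py
```

```text
3.2 [0.4431 0.2542 0.119 ] x [-0. -1.  0.] z [ 0.001 -0.    -1.   ] F [-0.4  0.4  0.8] 0.0853 [ 47.  13.  -9.   0. -68.  43.]
```

View pics/l1.png

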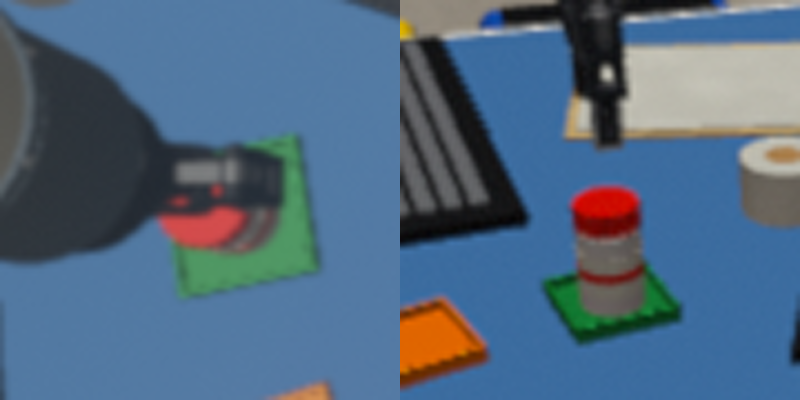

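The crops show the open fingers centred over the red lid, with about 3 cm of clearance. I'll lower onto it and grip.

>>> step_arm:
  increments:
    - [[0,0,0.02],0]
    - [[0,0,0.02],0]
    - [[0,0,0.02],0]
    - [[0,0,0.007],0]
    - [[0,0,0],0]
    - [[0,0,0],0]

```text
t: 3.8
eef_pos: [0.444, 0.2541, 0.0528]
eef_rot: [[-0.0, -1.0, 0.002], [-1.0, 0.0, 0.001], [-0.001, -0.002, -1.0]]
force: [0.7, 0.0, -0.3]
grip_width: 0.0856
```

>>> step_arm:
  increments:
    - [[0,0,0],0]
    - [[0,0,0],0]
    - [[0,0,0],0]
    - [[0,0,0],0]
    - [[0,0,0],0]
    - [[0,0,0],0]
    - [[0,0,0],0]
    - [[0,0,0],0]
    - [[0,0,0],0]
    - [[0,0,0],0]
  gripper: -1
  force: 40

```text
t: 4.8
eef_pos: [0.4438, 0.2536, 0.0524]
eef_rot: [[-0.0, -1.0, 0.002], [-1.0, 0.0, 0.001], [-0.001, -0.002, -1.0]]
force: [-1.3, -1.2, 6.6]
grip_width: 0.0486
```

```bash
python3 look.py l2 .443 .253 .09; python3 st.py
```

```text
4.9 [0.4438 0.2537 0.0524] x [-0.    -1.    -0.001] z [ 0.002  0.001 -1.   ] F [-1.5  0.1  6.4] 0.0486 [ 47.  16. -15.   0. -58.  43.]
```

View pics/l2.png

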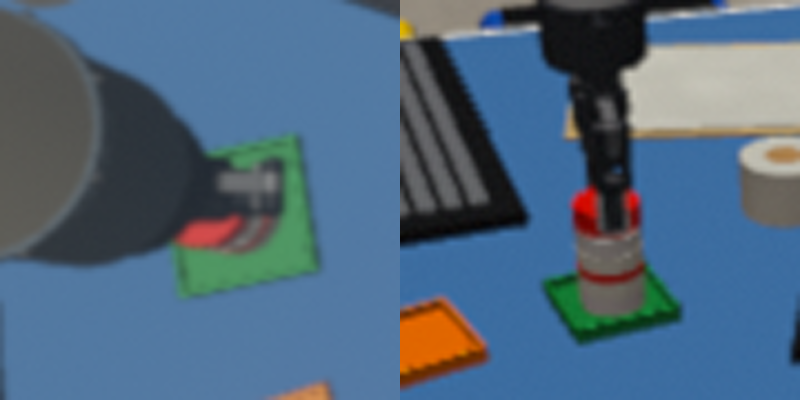

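>>> step_arm:
  increments:
    - [[0,0,-0.01],0]
    - [[0,0,-0.018],0]
    - [[0,0,-0.02],0]
    - [[0,0,-0.02],0]
    - [[0,0,-0.02],0]
    - [[0,0,-0.02],0]
    - [[0,0,0],0]
    - [[0.012,-0.001,0],0]
    - [[0.022,-0.003,0],0]
    - [[0.025,-0.003,0],0]
    - [[0.025,-0.003,0],0]
    - [[0.025,-0.003,0],0]
    - [[0.025,-0.003,0],0]
    - [[0.025,-0.003,0],0]
    - [[0.025,-0.003,0],0]
    - [[0.025,-0.003,0],0]
    - [[0.016,-0.003,0],0]
    - [[0.007,0,0],0]
    - [[0,0,0],0]
    - [[0,0,0],0]

```text
t: 6.9
eef_pos: [0.4705, 0.0215, 0.1589]
eef_rot: [[-0.001, -1.0, -0.001], [-1.0, 0.001, 0.0], [-0.0, 0.001, -1.0]]
force: [-0.0, 0.4, -1.2]
grip_width: 0.0483
```

```bash
python3 look.py l3 .472 .0215 .09; python3 -c "
from st import *
go(.4718,.0215,.0535)"
```

```text
7.0 [0.4708 0.0219 0.1592] x [ 0. -1. -0.] z [-0.  0. -1.] F [-0.3 -0.3 -1.9] 0.0483 [ 22.   7. -11.  -0. -72.  68.]
shift(tool) [ 0.0004 -0.0011  0.1057]
```

View pics/l3.png

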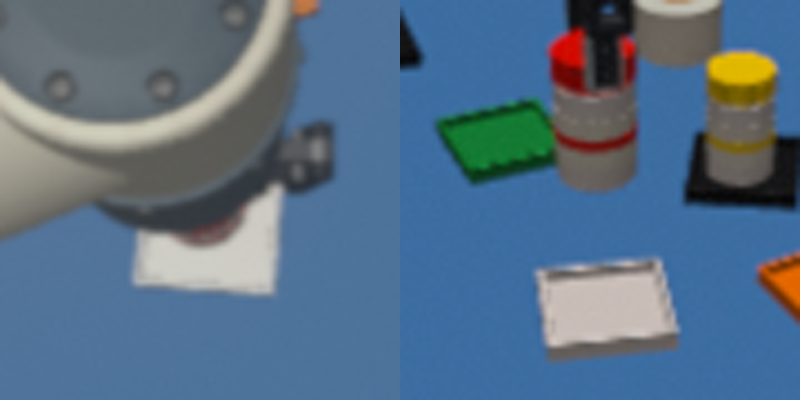

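>>> step_arm:
  increments:
    - [[0,-0.001,0.02],0]
    - [[0,0,0.02],0]
    - [[0,0,0.02],0]
    - [[0,0,0.02],0]
    - [[0,0,0.015],0]
    - [[0,0,0.008],0]
    - [[0,0,0.003],0]
    - [[0,0,0],0]
    - [[0,0,0],0]

```text
t: 7.9
eef_pos: [0.4726, 0.0216, 0.0541]
eef_rot: [[-0.0, -1.0, 0.001], [-1.0, 0.0, 0.0], [-0.0, -0.001, -1.0]]
force: [-0.4, -0.0, -1.5]
grip_width: 0.0486
```

```bash
python3 look.py l4 .472 .0215 .04; python3 -c "
from st import *
go(.4718,.0215,.0525)"
```

```text
8.0 [0.4726 0.0216 0.0541] x [-0. -1. -0.] z [ 0.002  0.    -1.   ] F [ 0.   0.4 -0. ] 0.0485 [ 22.  12. -21.   0. -57.  68.]
shift(tool) [0.0001 0.0008 0.0016]
```

View pics/l4.png

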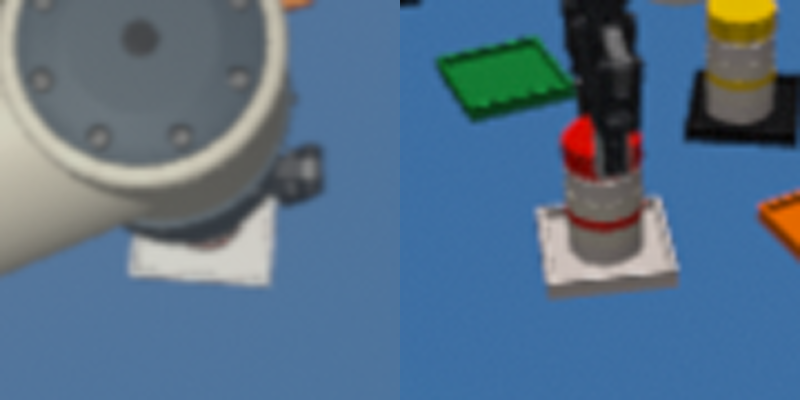

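The red jar hangs over the middle of the white tray, 1–2 mm short of the floor. I'll press down lightly and then release.

>>> step_arm:
  increments:
    - [[0,0,0.0015],0]
    - [[0,0,0.0005],0]
    - [[0,0,0],0]
    - [[0,0,0],0]

```text
t: 8.4
eef_pos: [0.4729, 0.0214, 0.0524]
eef_rot: [[-0.0, -1.0, 0.002], [-1.0, 0.0, 0.0], [-0.0, -0.002, -1.0]]
force: [-1.1, 0.5, 5.4]
grip_width: 0.0485
```

>>> step_arm:
  increments:
    - [[0,0,0],0]
    - [[0,0,0],0]
    - [[0,0,0],0]
    - [[0,0,0],0]
    - [[0,0,0],0]
    - [[0,0,0],0]
    - [[0,0,0],0]
    - [[0,0,0],0]
  gripper: 1

```text
t: 9.2
eef_pos: [0.472, 0.0214, 0.0514]
eef_rot: [[-0.001, -1.0, -0.0], [-1.0, 0.001, -0.0], [0.0, 0.0, -1.0]]
force: [-0.7, 0.2, 0.8]
grip_width: 0.0857
```

>>> step_arm:
  increments:
    - [[0,0,-0.015],0]
    - [[0,0,-0.025],0]
    - [[0,0,-0.03],0]
    - [[0,0,-0.03],0]
    - [[0,0,-0.03],0]
    - [[0,0,0],0]

```text
t: 9.8
eef_pos: [0.4746, 0.0217, 0.1858]
eef_rot: [[-0.0, -1.0, 0.008], [-1.0, 0.0, 0.001], [-0.001, -0.008, -1.0]]
force: [1.7, 1.0, -0.5]
grip_width: 0.0855
```

```bash
python3 look.py l5 .472 .0215 .04; python3 -c "
from st import *
go(.650,-.151,.18)"
```

```text
9.9 [0.4722 0.0216 0.1817] x [-0.001 -1.    -0.001] z [ 0.001  0.001 -1.   ] F [-0.9  0.  -0.3] 0.0856 [ 22.   6.  -8.  -0. -76.  68.]
shift(tool) [ 0.1725 -0.178   0.0018]
```

View pics/l5.png

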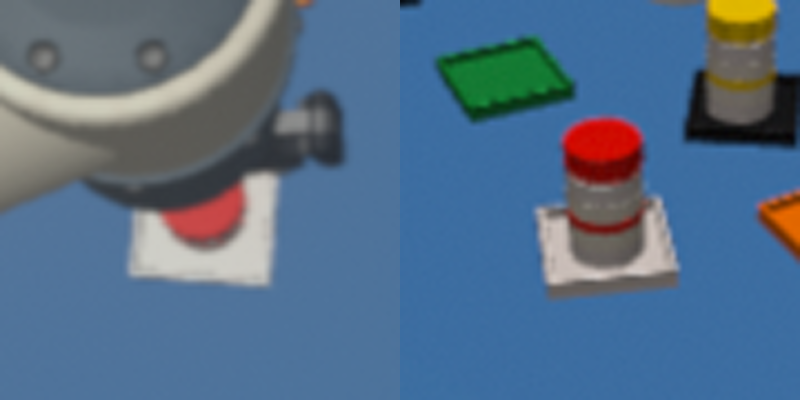

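The red jar is parked in the white tray, upright. Next is the green jar.

>>> step_arm:
  increments:
    - [[0.0216,-0.0223,0],0]
    - [[0.0216,-0.0223,0],0]
    - [[0.0216,-0.0223,0],0]
    - [[0.0216,-0.0223,0],0]
    - [[0.0216,-0.0223,0],0]
    - [[0.0216,-0.0223,0],0]
    - [[0.0216,-0.0223,0],0]
    - [[0.0216,-0.0223,0],0]
    - [[0,0,0],0]
    - [[0,0,0.02],0]
    - [[0,0,0.02],0]
    - [[0,0,0.015],0]
    - [[0,0,0],0]
    - [[0,0,0],0]

```text
t: 11.3
eef_pos: [0.6498, -0.1515, 0.126]
eef_rot: [[-0.0, -1.0, -0.001], [-1.0, 0.0, -0.0], [0.0, 0.001, -1.0]]
force: [0.4, -0.7, 0.7]
grip_width: 0.0854
```

```bash
python3 look.py l6 .65 -.151 .08; python3 -c "
from st import *
go(.650,-.151,.0525)"
```

```text
11.4 [ 0.6507 -0.1516  0.1274] x [-0. -1.  0.] z [ 0.001 -0.    -1.   ] F [ 0.4 -0.2  0.6] 0.0853 [  0.  30.  17.   0. -77.  90.]
shift(tool) [-0.0006  0.0008  0.0749]
```

View pics/l6.png

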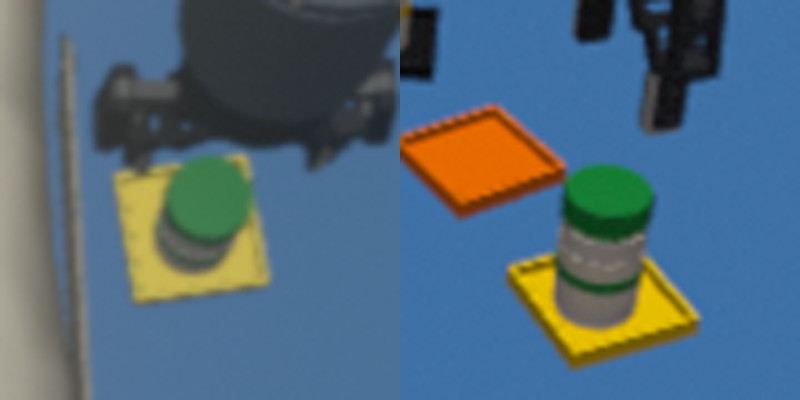

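Run:
```python
from ov import *
out=[]
for n in("top","side"):
    im=imaging.snapshot(n)[:,:,::-1].copy(); off=np.int32(proj(n,(.65,-.151,.09)))-45;k=400/90
    cr=cv2.resize(im[off[1]:off[1]+90,off[0]:off[0]+90],(400,400),interpolation=cv2.INTER_CUBIC)
    circ(n,cr,.65,-.151,.092,k,off)
    for y in(-.151-.0425,-.151+.0425): circ(n,cr,.6505,y,.1274+.002,k,off,(0,0,255),.005)
    out.append(cr)
cv2.imwrite("pics/l7.png",np.hstack(out))
```

```text
(no output)
```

View pics/l7.png

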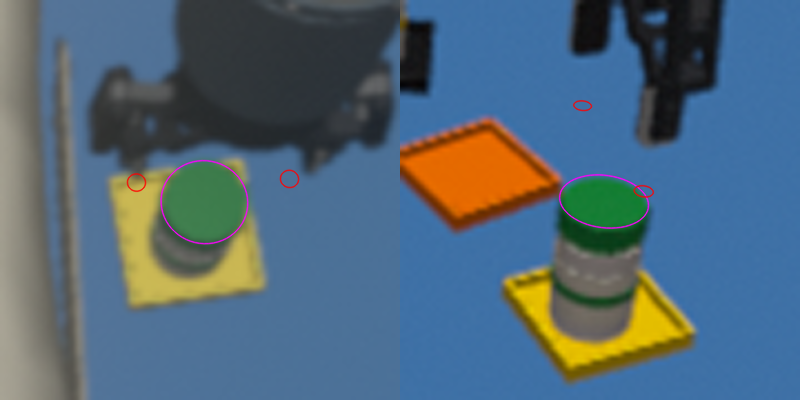

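Run:
```python
from h import *
k=400/90
o={n:np.int32(proj(n,(.65,-.151,.09)))-45 for n in M}
f=lambda n,c:(np.array(c)+.5)/k-.5+o[n]
for s,t in (((658-400,140),(312,168)),((645-400,140),(308,170))):
    print(tri(f("side",s),f("top",t)))
```

```text
(array([ 0.6474764 , -0.19987983,  0.16608306]), np.float64(0.0066667011565070015))
(array([ 0.64412695, -0.1970307 ,  0.16558588]), np.float64(0.0018630016969940367))
```

>>> step_arm:
  increments:
    - [[-0.0006,0.0008,0.02],0]
    - [[0,0,0.02],0]
    - [[0,0,0.02],0]
    - [[0,0,0.015],0]
    - [[0,0,0.004],0]
    - [[0,0,0],0]
    - [[0,0,0],0]

```text
t: 12.2
eef_pos: [0.6503, -0.1511, 0.0487]
eef_rot: [[-0.0, -1.0, 0.002], [-1.0, 0.0, -0.0], [0.0, -0.002, -1.0]]
force: [-0.4, 1.0, 0.1]
grip_width: 0.0854
```

>>> step_arm:
  increments:
    - [[0,0,0],0]
    - [[0,0,0],0]
    - [[0,0,0],0]
    - [[0,0,0],0]
    - [[0,0,0],0]
    - [[0,0,0],0]
    - [[0,0,0],0]
    - [[0,0,0],0]
    - [[0,0,0],0]
    - [[0,0,0],0]
  gripper: -1

```text
t: 13.2
eef_pos: [0.6501, -0.1512, 0.0484]
eef_rot: [[-0.0, -1.0, 0.002], [-1.0, 0.0, -0.001], [0.001, -0.002, -1.0]]
force: [-0.8, 0.3, 5.4]
grip_width: 0.0487
```

```bash
python3 look.py l8 .65 -.151 .08; python3 -c "
from st import *
go(.4416,.2535,.17)"
```

```text
13.3 [ 0.6501 -0.1512  0.0484] x [-0.001 -1.     0.   ] z [ 0.002 -0.    -1.   ] F [ 0.4 -0.5  5.7] 0.0486 [  0.  32.  10.   0. -67.  90.]
shift(tool) [-0.4045  0.2085 -0.1222]
```

View pics/l8.png

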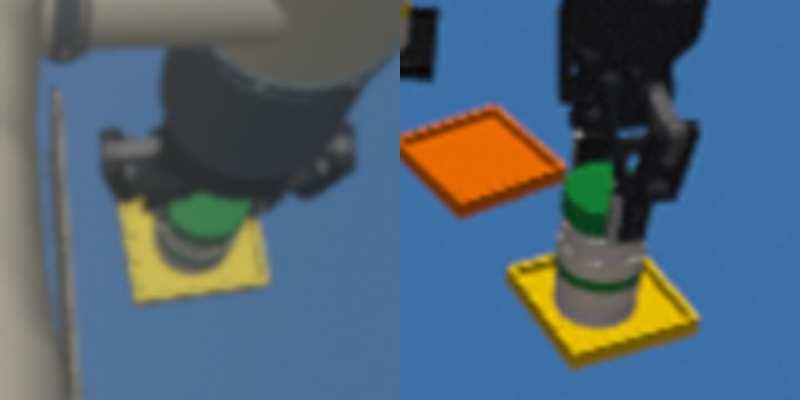

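>>> step_arm:
  increments:
    - [[0,0,-0.01],0]
    - [[0,0,-0.02],0]
    - [[0,0,-0.025],0]
    - [[0,0,-0.025],0]
    - [[0,0,-0.025],0]
    - [[0,0,-0.02],0]
    - [[0,0,-0.005],0]
    - [[0,0,0],0]

```text
t: 14.1
eef_pos: [0.6496, -0.1508, 0.1775]
eef_rot: [[-0.001, -1.0, 0.001], [-1.0, 0.001, 0.001], [-0.001, -0.001, -1.0]]
force: [-0.1, 0.5, -3.0]
grip_width: 0.0483
```

>>> step_arm:
  increments:
    - [[-0.0125,0.0065,0],0]
    - [[-0.025,0.013,0],0]
    - [[-0.025,0.013,0],0]
    - [[-0.025,0.013,0],0]
    - [[-0.025,0.013,0],0]
    - [[-0.025,0.013,0],0]
    - [[-0.025,0.013,0],0]
    - [[-0.025,0.013,0],0]
    - [[-0.025,0.013,0],0]
    - [[-0.025,0.013,0],0]
    - [[-0.025,0.013,0],0]
    - [[-0.025,0.013,0],0]
    - [[-0.025,0.013,0],0]
    - [[-0.025,0.013,0],0]
    - [[-0.025,0.013,0],0]
    - [[-0.025,0.013,0],0]
    - [[-0.017,0.007,0],0]
    - [[0,0,0],0]
    - [[0,0,0],0]

```text
t: 16.0
eef_pos: [0.4405, 0.2533, 0.176]
eef_rot: [[0.0, -1.0, -0.002], [-1.0, -0.0, -0.002], [0.002, 0.002, -1.0]]
force: [0.8, -0.3, -1.7]
grip_width: 0.0486
```

```bash
python3 -c "
from st import *
go(.4416,.2535,.0484)"
```

```text
16.0 [0.4405 0.2533 0.176 ] x [ 0.    -1.     0.002] z [-0.002 -0.002 -1.   ] F [ 0.8 -0.3 -1.7] 0.0486 [ 48.  11.  -4.  -0. -76.  42.]
shift(tool) [-0.0005 -0.0014  0.1276]
```

Descend to just above the floor, then look.

>>> step_arm:
  increments:
    - [[0,-0.001,0.02],0]
    - [[0,0,0.025],0]
    - [[0,0,0.025],0]
    - [[0,0,0.025],0]
    - [[0,0,0.02],0]
    - [[0,0,0.01],0]
    - [[0,0,0.003],0]
    - [[0,0,0],0]
    - [[0,0,0],0]

```text
t: 16.9
eef_pos: [0.443, 0.2542, 0.0503]
eef_rot: [[-0.001, -1.0, 0.002], [-1.0, 0.001, 0.001], [-0.001, -0.002, -1.0]]
force: [-0.3, 0.4, -1.8]
grip_width: 0.0486
```

```bash
python3 look.py l9 .4416 .2535 .04; python3 -c "
from st import *
go(.4416,.2535,.0484)"
```

```text
17.0 [0.4428 0.2542 0.0503] x [-0.001 -1.    -0.002] z [ 0.001  0.002 -1.   ] F [ 0.5 -1.1 -1.6] 0.0491 [ 47.  16. -16.   0. -58.  42.]
shift(tool) [0.0007 0.0012 0.0019]
```

View pics/l9.png

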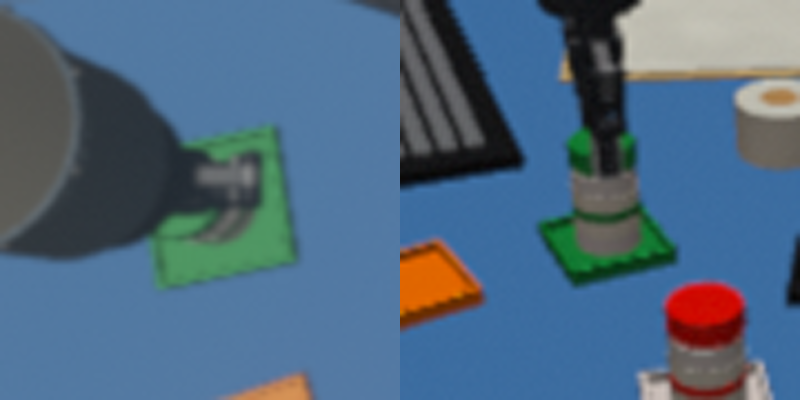

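The green jar is over the green tray's floor, well inside the rim. I'll lower it 2 mm, release and retreat.

>>> step_arm:
  increments:
    - [[0,0,0.0015],0]
    - [[0,0,0.0005],0]
    - [[0,0,0],0]
    - [[0,0,0],0]

```text
t: 17.4
eef_pos: [0.4429, 0.2541, 0.0483]
eef_rot: [[-0.0, -1.0, 0.002], [-1.0, 0.0, 0.001], [-0.001, -0.002, -1.0]]
force: [-1.3, -0.7, 5.6]
grip_width: 0.0486
```

>>> step_arm:
  increments:
    - [[0,0,0],0]
    - [[0,0,0],0]
    - [[0,0,0],0]
    - [[0,0,0],0]
    - [[0,0,0],0]
    - [[0,0,0],0]
    - [[0,0,0],0]
    - [[0,0,0],0]
  gripper: 1

```text
t: 18.2
eef_pos: [0.4423, 0.2537, 0.0474]
eef_rot: [[-0.001, -1.0, 0.0], [-1.0, 0.001, 0.0], [-0.0, -0.0, -1.0]]
force: [-0.6, -0.3, -0.3]
grip_width: 0.0855
```

>>> step_arm:
  increments:
    - [[0,0,-0.015],0]
    - [[0,0,-0.025],0]
    - [[0,0,-0.03],0]
    - [[0,0,-0.03],0]
    - [[0,0,-0.03],0]
    - [[0,0,0],0]
    - [[0,0,0],0]

```text
t: 18.9
eef_pos: [0.4423, 0.254, 0.1778]
eef_rot: [[-0.001, -1.0, 0.001], [-1.0, 0.001, 0.001], [-0.001, -0.001, -1.0]]
force: [-0.5, 0.5, -0.8]
grip_width: 0.0853
```

```bash
python3 look.py l10 .4416 .2535 .04; python3 -c "
from st import *
go(.606,.1675,.18)"
```

```text
19.0 [0.4417 0.2533 0.1763] x [-0.001 -1.     0.001] z [-0.002 -0.001 -1.   ] F [-0.3  0.5 -0.1] 0.0852 [ 47.  11.  -3.  -0. -76.  42.]
shift(tool) [ 0.0857 -0.1644 -0.0038]
```

View pics/l10.png

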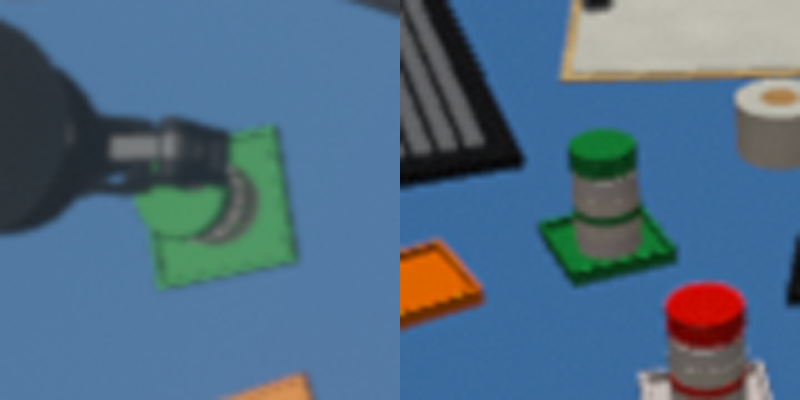

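>>> step_arm:
  increments:
    - [[0.0122,-0.0235,0],0]
    - [[0.0122,-0.0235,0],0]
    - [[0.0122,-0.0235,0],0]
    - [[0.0122,-0.0235,0],0]
    - [[0.0122,-0.0235,0],0]
    - [[0.0122,-0.0235,0],0]
    - [[0.0122,-0.0235,0],0]
    - [[0,0,0],0]
    - [[0,0,0.02],0]
    - [[0,0,0.02],0]
    - [[0,0,0.01],0]
    - [[0,0,0],0]
    - [[0,0,0],0]

```text
t: 20.3
eef_pos: [0.6068, 0.1683, 0.1279]
eef_rot: [[-0.0, -1.0, 0.0], [-1.0, 0.0, -0.0], [0.0, -0.0, -1.0]]
force: [0.7, -0.1, 0.5]
grip_width: 0.0851
```

```bash
python3 look.py l11 .606 .1675 .09; python3 -c "
from st import *
go(.606,.1675,.0484)"
```

```text
20.4 [0.6073 0.1685 0.1286] x [-0.    -1.    -0.001] z [ 0.002  0.001 -1.   ] F [0.1 0.1 1. ] 0.0858 [ 30.  25.  10.   0. -75.  60.]
shift(tool) [0.001  0.0014 0.0802]
```

View pics/l11.png

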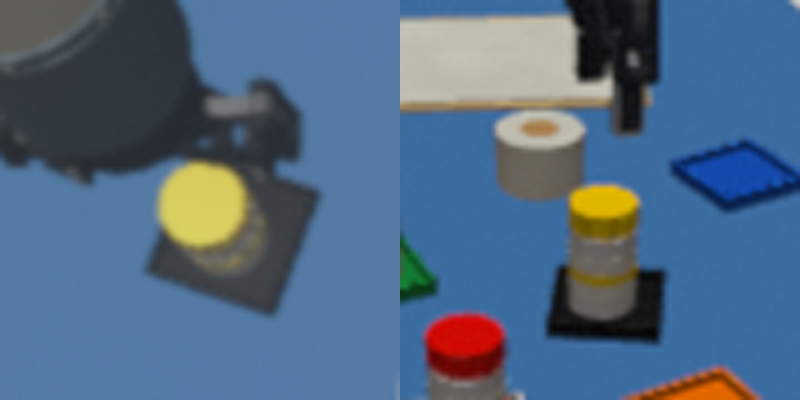

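>>> step_arm:
  increments:
    - [[0.0005,0.001,0.02],0]
    - [[0,0,0.02],0]
    - [[0,0,0.02],0]
    - [[0,0,0.015],0]
    - [[0,0,0.005],0]
    - [[0,0,0],0]
    - [[0,0,0],0]

```text
t: 21.1
eef_pos: [0.6066, 0.168, 0.0487]
eef_rot: [[-0.0, -1.0, 0.002], [-1.0, 0.0, 0.001], [-0.001, -0.002, -1.0]]
force: [-0.2, -0.3, 0.2]
grip_width: 0.0853
```

>>> step_arm:
  increments:
    - [[0,0,0],0]
    - [[0,0,0],0]
    - [[0,0,0],0]
    - [[0,0,0],0]
    - [[0,0,0],0]
    - [[0,0,0],0]
    - [[0,0,0],0]
    - [[0,0,0],0]
    - [[0,0,0],0]
    - [[0,0,0],0]
  gripper: -1

```text
t: 22.1
eef_pos: [0.6065, 0.168, 0.0484]
eef_rot: [[-0.0, -1.0, 0.002], [-1.0, 0.0, 0.001], [-0.001, -0.002, -1.0]]
force: [-0.4, 0.3, 6.1]
grip_width: 0.0488
```

>>> step_arm:
  increments:
    - [[0,0,-0.01],0]
    - [[0,0,-0.02],0]
    - [[0,0,-0.025],0]
    - [[0,0,-0.025],0]
    - [[0,0,-0.025],0]
    - [[0,0,-0.02],0]
    - [[0,0,-0.005],0]
    - [[0,0,0],0]
    - [[0,0,0],0]

```text
t: 23.0
eef_pos: [0.6048, 0.1675, 0.1757]
eef_rot: [[-0.001, -1.0, -0.003], [-1.0, 0.001, -0.001], [0.001, 0.003, -1.0]]
force: [-0.1, -0.1, -2.4]
grip_width: 0.0487
```

```bash
python3 look.py l12 .606 .1675 .15; python3 -c "
from st import *
go(.6539,-.1501,.18)"
```

```text
23.1 [0.6049 0.1674 0.1756] x [-0.001 -1.     0.001] z [-0.003 -0.001 -1.   ] F [ 0.8  0.3 -2.2] 0.0488 [ 30.  24.  15.  -0. -81.  60.]
shift(tool) [ 0.3175 -0.0493 -0.0042]
```

View pics/l12.png

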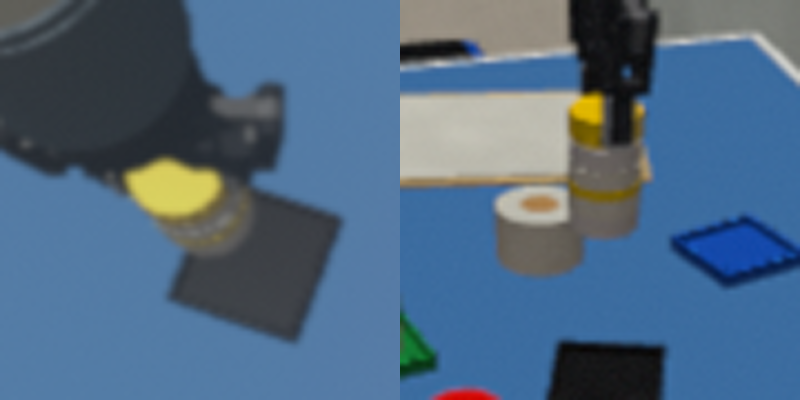

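>>> step_arm:
  increments:
    - [[0.0115,-0.0019,0],0]
    - [[0.025,-0.0039,0],0]
    - [[0.025,-0.0039,0],0]
    - [[0.025,-0.0039,0],0]
    - [[0.025,-0.0039,0],0]
    - [[0.025,-0.0039,0],0]
    - [[0.025,-0.0039,0],0]
    - [[0.025,-0.0039,0],0]
    - [[0.025,-0.0039,0],0]
    - [[0.025,-0.0039,0],0]
    - [[0.025,-0.0039,0],0]
    - [[0.025,-0.0039,0],0]
    - [[0.025,-0.0039,0],0]
    - [[0.006,-0.0006,0],0]
    - [[0,0,0],0]
    - [[0,0,0],0]

```text
t: 24.7
eef_pos: [0.6545, -0.1496, 0.177]
eef_rot: [[-0.001, -1.0, -0.001], [-1.0, 0.001, 0.0], [-0.0, 0.001, -1.0]]
force: [-1.1, 0.1, -1.6]
grip_width: 0.0484
```

```bash
python3 -c "
from st import *
go(.6539,-.1501,.0484)"
```

```text
24.7 [ 0.6545 -0.1496  0.177 ] x [-0.001 -1.    -0.   ] z [-0.001  0.    -1.   ] F [-1.1  0.1 -1.6] 0.0484 [  0.  29.  24.  -0. -84.  90.]
shift(tool) [0.0005 0.0005 0.1286]
```

>>> step_arm:
  increments:
    - [[0,0.001,0.02],0]
    - [[0,0,0.025],0]
    - [[0,0,0.025],0]
    - [[0,0,0.025],0]
    - [[0,0,0.02],0]
    - [[0,0,0.01],0]
    - [[0,0,0.002],0]
    - [[0,0,0],0]
    - [[0,0,0],0]

```text
t: 25.6
eef_pos: [0.6548, -0.1498, 0.0519]
eef_rot: [[-0.0, -1.0, 0.003], [-1.0, 0.0, -0.0], [0.0, -0.003, -1.0]]
force: [-0.6, -0.7, -1.0]
grip_width: 0.0489
```

```bash
python3 look.py l13 .6539 -.1501 .04; python3 -c "
from st import *
go(.6539,-.1501,.0484)"
```

```text
25.7 [ 0.6545 -0.1499  0.0517] x [-0. -1.  0.] z [ 0.002 -0.    -1.   ] F [ 0.4 -0.5 -1.2] 0.0487 [  0.  33.  11.   0. -68.  90.]
shift(tool) [0.0002 0.0007 0.0033]
```

View pics/l13.png

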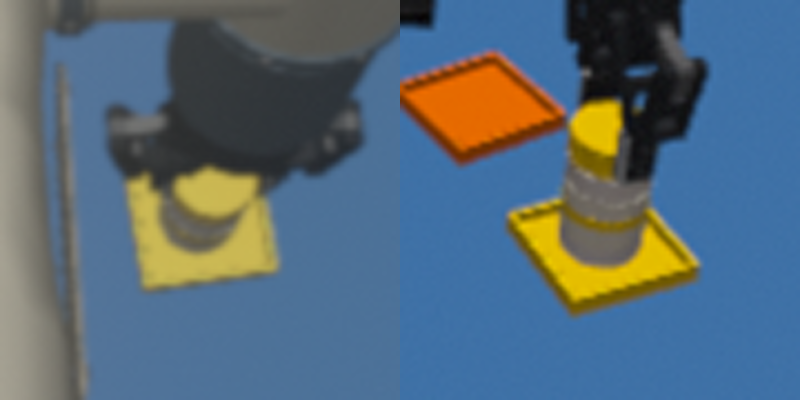

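The yellow jar is over the yellow tray, about 3 mm up. I'll lower it and release.

>>> step_arm:
  increments:
    - [[0,0,0.002],0]
    - [[0,0,0.0013],0]
    - [[0,0,0],0]
    - [[0,0,0],0]

```text
t: 26.1
eef_pos: [0.6545, -0.1499, 0.0484]
eef_rot: [[-0.0, -1.0, 0.002], [-1.0, 0.0, -0.0], [0.0, -0.002, -1.0]]
force: [-2.3, 1.8, 5.5]
grip_width: 0.0482
```

>>> step_arm:
  increments:
    - [[0,0,0],0]
    - [[0,0,0],0]
    - [[0,0,0],0]
    - [[0,0,0],0]
    - [[0,0,0],0]
    - [[0,0,0],0]
    - [[0,0,0],0]
    - [[0,0,0],0]
  gripper: 1

```text
t: 26.9
eef_pos: [0.6538, -0.1499, 0.0471]
eef_rot: [[-0.001, -1.0, -0.0], [-1.0, 0.001, -0.0], [0.0, 0.0, -1.0]]
force: [0.2, 0.2, -0.2]
grip_width: 0.085
```

>>> step_arm:
  increments:
    - [[0,0,-0.015],0]
    - [[0,0,-0.025],0]
    - [[0,0,-0.03],0]
    - [[0,0,-0.03],0]
    - [[0,0,-0.03],0]
    - [[0,0,0],0]
    - [[0,0,0],0]

```text
t: 27.6
eef_pos: [0.6542, -0.1498, 0.1779]
eef_rot: [[-0.001, -1.0, 0.002], [-1.0, 0.001, 0.0], [-0.0, -0.002, -1.0]]
force: [0.3, 1.2, -0.8]
grip_width: 0.085
```

```bash
python3 look.py l14 .6539 -.1501 .04; python3 -c "
from st import *
go(.427,-.273,.18)"
```

```text
27.7 [ 0.6532 -0.1497  0.1759] x [-0.001 -1.    -0.001] z [-0.002  0.001 -1.   ] F [-0.4  0.2 -0.2] 0.0853 [  0.  29.  23.  -0. -84.  90.]
shift(tool) [ 0.1235  0.2261 -0.0037]
```

View pics/l14.png

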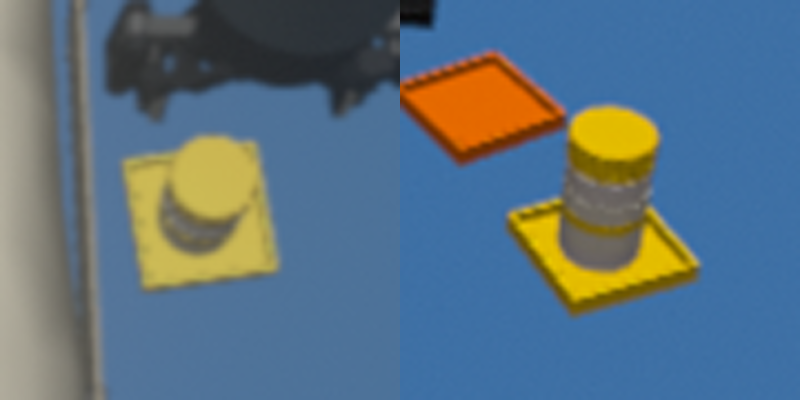

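>>> step_arm:
  increments:
    - [[0.0124,0.0226,0],0]
    - [[0.0124,0.0226,0],0]
    - [[0.0124,0.0226,0],0]
    - [[0.0124,0.0226,0],0]
    - [[0.0124,0.0226,0],0]
    - [[0.0124,0.0226,0],0]
    - [[0.0124,0.0226,0],0]
    - [[0.0124,0.0226,0],0]
    - [[0.0124,0.0226,0],0]
    - [[0.0124,0.0226,0],0]
    - [[0,0,0],0]
    - [[0,0,0.02],0]
    - [[0,0,0.02],0]
    - [[0,0,0.01],0]
    - [[0,0,0],0]
    - [[0,0,0],0]

```text
t: 29.3
eef_pos: [0.4281, -0.2738, 0.1274]
eef_rot: [[-0.0, -1.0, -0.0], [-1.0, 0.0, -0.0], [0.0, 0.0, -1.0]]
force: [0.2, 0.4, 0.4]
grip_width: 0.085
```

```bash
python3 look.py l15 .427 -.273 .09; python3 -c "
from st import *
go(.427,-.273,.0484)"
```

```text
29.4 [ 0.4284 -0.274   0.128 ] x [-0.    -1.     0.001] z [ 0.001 -0.001 -1.   ] F [0.1 0.2 0.9] 0.0852 [-15.  12.  -9.   0. -69. 105.]
shift(tool) [-0.001   0.0016  0.0796]
```

View pics/l15.png

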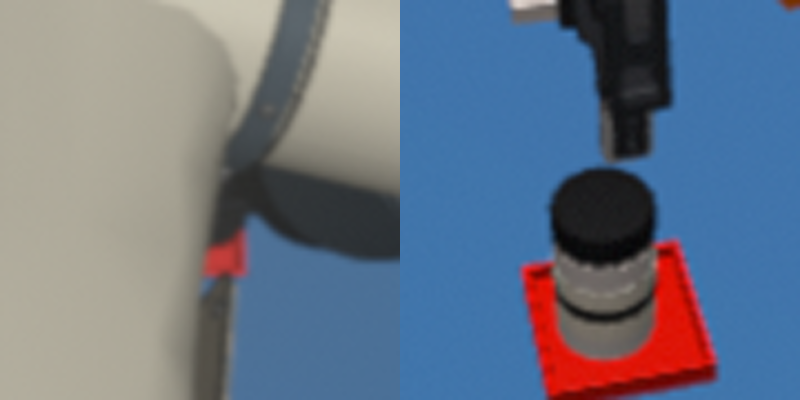

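>>> step_arm:
  increments:
    - [[-0.0007,0.001,0.02],0]
    - [[0,0,0.02],0]
    - [[0,0,0.02],0]
    - [[0,0,0.015],0]
    - [[0,0,0.0045],0]
    - [[0,0,0],0]
    - [[0,0,0],0]

```text
t: 30.1
eef_pos: [0.4275, -0.2734, 0.0487]
eef_rot: [[-0.0, -1.0, 0.002], [-1.0, 0.0, -0.001], [0.001, -0.002, -1.0]]
force: [1.3, 0.5, -0.5]
grip_width: 0.0853
```

>>> step_arm:
  increments:
    - [[0,0,0],0]
    - [[0,0,0],0]
    - [[0,0,0],0]
    - [[0,0,0],0]
    - [[0,0,0],0]
    - [[0,0,0],0]
    - [[0,0,0],0]
    - [[0,0,0],0]
    - [[0,0,0],0]
    - [[0,0,0],0]
  gripper: -1

```text
t: 31.1
eef_pos: [0.4273, -0.2733, 0.0485]
eef_rot: [[-0.0, -1.0, 0.001], [-1.0, 0.0, -0.001], [0.001, -0.001, -1.0]]
force: [0.0, 0.2, 6.0]
grip_width: 0.0485
```

>>> step_arm:
  increments:
    - [[0,0,-0.01],0]
    - [[0,0,-0.02],0]
    - [[0,0,-0.025],0]
    - [[0,0,-0.025],0]
    - [[0,0,-0.025],0]
    - [[0,0,-0.02],0]
    - [[0,0,-0.005],0]
    - [[0,0,0],0]
    - [[0,0,0],0]

```text
t: 32.0
eef_pos: [0.426, -0.2725, 0.1762]
eef_rot: [[-0.001, -1.0, -0.002], [-1.0, 0.001, 0.001], [-0.001, 0.002, -1.0]]
force: [-0.1, -0.2, -2.0]
grip_width: 0.0486
```

```bash
python3 look.py l16 .427 -.273 .15; python3 -c "
from st import *
go(.6085,.1644,.18)"
```

```text
32.1 [ 0.4259 -0.2726  0.1762] x [-0.001 -1.    -0.001] z [-0.003  0.001 -1.   ] F [ 0.4  0.1 -0.6] 0.0487 [-15.  10.  -4.  -0. -76. 105.]
shift(tool) [-0.4372 -0.1822 -0.0038]
```

View pics/l16.png

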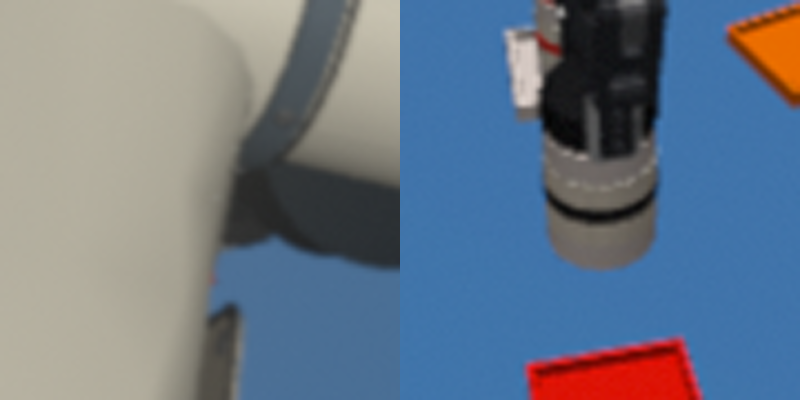

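>>> step_arm:
  increments:
    - [[-0.0122,-0.0054,0],0]
    - [[-0.025,-0.0104,0],0]
    - [[-0.025,-0.0104,0],0]
    - [[-0.025,-0.0104,0],0]
    - [[-0.025,-0.0104,0],0]
    - [[-0.025,-0.0104,0],0]
    - [[-0.025,-0.0104,0],0]
    - [[-0.025,-0.0104,0],0]
    - [[-0.025,-0.0104,0],0]
    - [[-0.025,-0.0104,0],0]
    - [[-0.025,-0.0104,0],0]
    - [[-0.025,-0.0104,0],0]
    - [[-0.025,-0.0104,0],0]
    - [[-0.025,-0.0104,0],0]
    - [[-0.025,-0.0104,0],0]
    - [[-0.025,-0.0104,0],0]
    - [[-0.025,-0.0104,0],0]
    - [[-0.015,-0.006,0],0]
    - [[-0.01,-0.004,0],0]
    - [[0,0,0],0]

```text
t: 34.1
eef_pos: [0.6087, 0.165, 0.1769]
eef_rot: [[0.0, -1.0, -0.001], [-1.0, -0.0, -0.0], [0.0, 0.001, -1.0]]
force: [-0.0, -0.8, -1.5]
grip_width: 0.0488
```

```bash
python3 -c "
from st import *
imaging.snapshot('side')
s=env.read_state();R=s['eef_rot']
go(.6085,.1644,.0485)"
```

```text
34.1 [0.6087 0.165  0.1769] x [ 0. -1.  0.] z [-0.001 -0.    -1.   ] F [-0.  -0.8 -1.5] 0.0488 [ 29.  24.  16.  -0. -81.  61.]
shift(tool) [6.000e-04 1.000e-04 1.284e-01]
```

>>> step_arm:
  increments:
    - [[0,0.001,0.02],0]
    - [[0,0,0.025],0]
    - [[0,0,0.025],0]
    - [[0,0,0.025],0]
    - [[0,0,0.02],0]
    - [[0,0,0.01],0]
    - [[0,0,0.002],0]
    - [[0,0,0],0]
    - [[0,0,0],0]

```text
t: 35.05
eef_pos: [0.6087, 0.1642, 0.0521]
eef_rot: [[-0.001, -1.0, 0.002], [-1.0, 0.001, 0.001], [-0.001, -0.002, -1.0]]
force: [0.4, -0.9, -1.5]
grip_width: 0.0486
```

```bash
python3 look.py l17 .6085 .1644 .04; python3 -c "
from st import *
go(.6085,.1644,.0485)"
```

```text
35.15 [0.6085 0.1643 0.0518] x [-0.001 -1.    -0.001] z [ 0.002  0.001 -1.   ] F [-0.  -0.  -1.7] 0.0481 [ 29.  28.   3.   0. -65.  61.]
shift(tool) [-0.0001 -0.      0.0033]
```

View pics/l17.png

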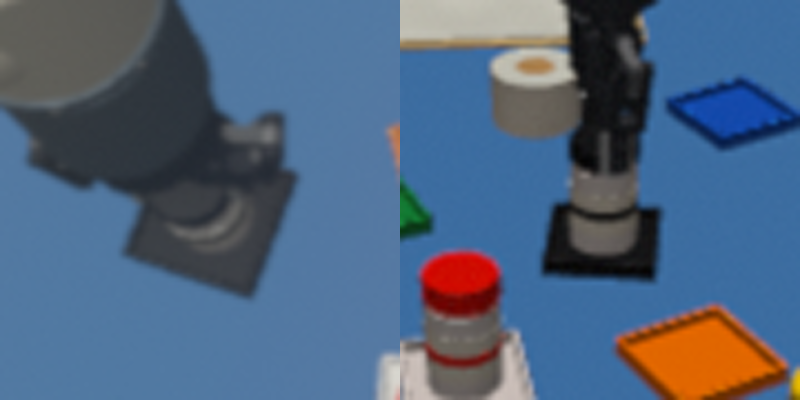

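The black jar is centred over the black tray. I'll lower it, release and then go for red.

>>> step_arm:
  increments:
    - [[0,0,0.002],0]
    - [[0,0,0.0013],0]
    - [[0,0,0],0]
    - [[0,0,0],0]

```text
t: 35.55
eef_pos: [0.6085, 0.1642, 0.0485]
eef_rot: [[-0.0, -1.0, 0.002], [-1.0, 0.0, 0.0], [-0.0, -0.002, -1.0]]
force: [-1.8, -1.3, 5.3]
grip_width: 0.0486
```

>>> step_arm:
  increments:
    - [[0,0,0],0]
    - [[0,0,0],0]
    - [[0,0,0],0]
    - [[0,0,0],0]
    - [[0,0,0],0]
    - [[0,0,0],0]
    - [[0,0,0],0]
    - [[0,0,0],0]
  gripper: 1

```text
t: 36.35
eef_pos: [0.6078, 0.1641, 0.0473]
eef_rot: [[-0.001, -1.0, 0.0], [-1.0, 0.001, -0.0], [0.0, -0.0, -1.0]]
force: [-0.2, 0.2, 0.5]
grip_width: 0.0858
```

>>> step_arm:
  increments:
    - [[0,0,-0.015],0]
    - [[0,0,-0.025],0]
    - [[0,0,-0.03],0]
    - [[0,0,-0.03],0]
    - [[0,0,-0.03],0]
    - [[0,0,0],0]
    - [[0,0,0],0]

```text
t: 37.05
eef_pos: [0.608, 0.1643, 0.1779]
eef_rot: [[-0.001, -1.0, 0.001], [-1.0, 0.001, 0.001], [-0.001, -0.001, -1.0]]
force: [-0.5, -0.0, -0.2]
grip_width: 0.0852
```

```bash
python3 look.py l18 .6085 .1644 .04; python3 -c "
from st import *
go(.4720,.0215,.18)"
```

```text
37.15 [0.6071 0.1639 0.176 ] x [-0.001 -1.     0.   ] z [-0.002 -0.    -1.   ] F [ 0.4 -0.3 -0.7] 0.0856 [ 29.  24.  15.  -0. -81.  61.]
shift(tool) [ 0.1426  0.135  -0.0036]
```

View pics/l18.png

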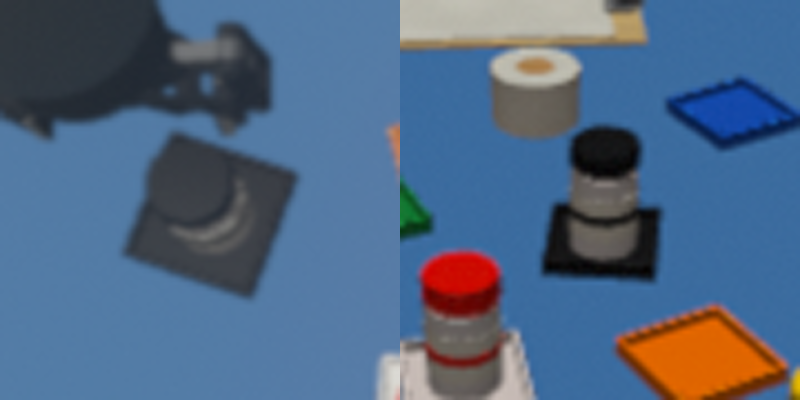

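>>> step_arm:
  increments:
    - [[0.0178,0.0169,0],0]
    - [[0.0178,0.0169,0],0]
    - [[0.0178,0.0169,0],0]
    - [[0.0178,0.0169,0],0]
    - [[0.0178,0.0169,0],0]
    - [[0.0178,0.0169,0],0]
    - [[0.0178,0.0169,0],0]
    - [[0.0178,0.0169,0],0]
    - [[0,0,0],0]
    - [[0,0,0.02],0]
    - [[0,0,0.02],0]
    - [[0,0,0.01],0]
    - [[0,0,0],0]
    - [[0,0,0],0]

```text
t: 38.55
eef_pos: [0.4729, 0.0218, 0.1276]
eef_rot: [[-0.0, -1.0, 0.0], [-1.0, 0.0, -0.001], [0.001, -0.0, -1.0]]
force: [-0.2, 1.4, -0.4]
grip_width: 0.0853
```

```bash
python3 look.py l19 .472 .0215 .08; python3 -c "
from st import *
go(.472,.0215,.0484)"
```

```text
38.65 [0.4732 0.022  0.1281] x [-0. -1. -0.] z [ 0.001  0.    -1.   ] F [-0.   0.4  0.5] 0.0852 [ 22.   8. -14.   0. -68.  68.]
shift(tool) [0.0005 0.0013 0.0797]
```

View pics/l19.png

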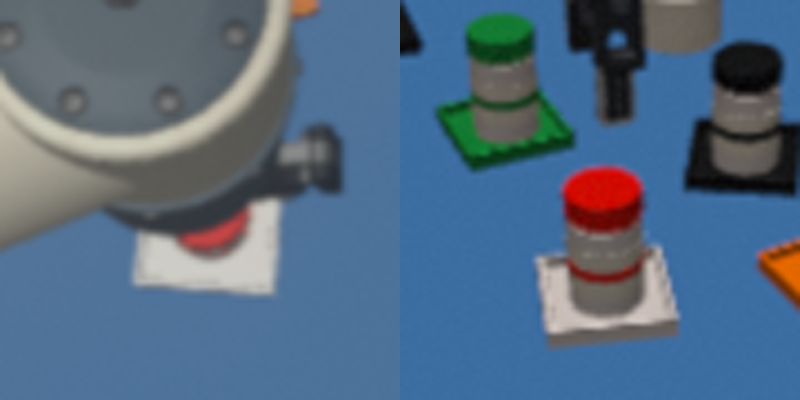

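>>> step_arm:
  increments:
    - [[0.0004,0.001,0.02],0]
    - [[0,0,0.02],0]
    - [[0,0,0.02],0]
    - [[0,0,0.015],0]
    - [[0,0,0.0045],0]
    - [[0,0,0],0]
    - [[0,0,0],0]

```text
t: 39.35
eef_pos: [0.4724, 0.0216, 0.0489]
eef_rot: [[-0.0, -1.0, 0.002], [-1.0, 0.0, 0.0], [-0.0, -0.002, -1.0]]
force: [0.6, -0.1, -0.4]
grip_width: 0.0857
```

>>> step_arm:
  increments:
    - [[0,0,0],0]
    - [[0,0,0],0]
    - [[0,0,0],0]
    - [[0,0,0],0]
    - [[0,0,0],0]
    - [[0,0,0],0]
    - [[0,0,0],0]
    - [[0,0,0],0]
    - [[0,0,0],0]
    - [[0,0,0],0]
  gripper: -1

```text
t: 40.35
eef_pos: [0.4722, 0.0214, 0.0486]
eef_rot: [[-0.0, -1.0, 0.002], [-1.0, 0.0, 0.0], [-0.0, -0.002, -1.0]]
force: [-1.2, -0.3, 6.2]
grip_width: 0.0486
```

>>> step_arm:
  increments:
    - [[0,0,-0.01],0]
    - [[0,0,-0.02],0]
    - [[0,0,-0.025],0]
    - [[0,0,-0.025],0]
    - [[0,0,-0.025],0]
    - [[0,0,-0.02],0]
    - [[0,0,-0.005],0]
    - [[0,0,0],0]
    - [[0,0,0],0]

```text
t: 41.25
eef_pos: [0.4706, 0.0213, 0.1765]
eef_rot: [[-0.001, -1.0, -0.002], [-1.0, 0.001, -0.0], [0.0, 0.002, -1.0]]
force: [0.6, -0.7, -1.9]
grip_width: 0.0487
```

```bash
python3 look.py l20 .472 .0215 .15; python3 -c "
from st import *
go(.432,-.2743,.18)"
```

```text
41.35 [0.4707 0.0212 0.1764] x [-0.001 -1.     0.001] z [-0.003 -0.001 -1.   ] F [-0.7  0.9 -1.6] 0.0485 [ 22.   7.  -9.  -0. -75.  68.]
shift(tool) [ 0.2955  0.0384 -0.0033]
```

View pics/l20.png

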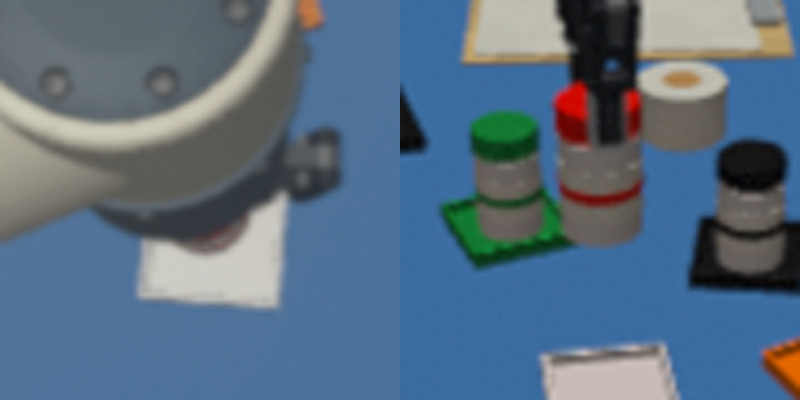

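>>> step_arm:
  increments:
    - [[0.0105,0.0014,0],0]
    - [[0.025,0.0033,0],0]
    - [[0.025,0.0033,0],0]
    - [[0.025,0.0033,0],0]
    - [[0.025,0.0033,0],0]
    - [[0.025,0.0033,0],0]
    - [[0.025,0.0033,0],0]
    - [[0.025,0.0033,0],0]
    - [[0.025,0.0033,0],0]
    - [[0.025,0.0033,0],0]
    - [[0.025,0.0033,0],0]
    - [[0.025,0.0033,0],0]
    - [[0.01,0.0007,0],0]
    - [[0,0,0],0]
    - [[0,0,0],0]

```text
t: 42.85
eef_pos: [0.4326, -0.2739, 0.1774]
eef_rot: [[-0.001, -1.0, -0.001], [-1.0, 0.001, 0.001], [-0.001, 0.001, -1.0]]
force: [-0.3, -0.2, -0.4]
grip_width: 0.0488
```

```bash
python3 -c "
from st import *
go(.432,-.2743,.0486)"
```

```text
42.85 [ 0.4326 -0.2739  0.1774] x [-0.001 -1.    -0.001] z [-0.001  0.001 -1.   ] F [-0.3 -0.2 -0.4] 0.0488 [-15.  11.  -3.  -0. -76. 105.]
shift(tool) [0.0005 0.0005 0.1288]
```

>>> step_arm:
  increments:
    - [[0,0.001,0.02],0]
    - [[0,0,0.025],0]
    - [[0,0,0.025],0]
    - [[0,0,0.025],0]
    - [[0,0,0.02],0]
    - [[0,0,0.01],0]
    - [[0,0,0.002],0]
    - [[0,0,0],0]
    - [[0,0,0],0]

```text
t: 43.75
eef_pos: [0.4328, -0.2743, 0.052]
eef_rot: [[-0.0, -1.0, 0.002], [-1.0, 0.0, -0.001], [0.001, -0.002, -1.0]]
force: [-0.0, -0.4, -0.6]
grip_width: 0.0485
```

```bash
python3 look.py l21 .432 -.2743 .04; python3 -c "
from st import *
go(.432,-.2743,.0486)"
```

```text
43.85 [ 0.4326 -0.2743  0.0518] x [-0.001 -1.     0.001] z [ 0.002 -0.001 -1.   ] F [-0.4  0.1 -1.5] 0.0481 [-15.  16. -15.   0. -58. 105.]
shift(tool) [-0.      0.0006  0.0032]
```

View pics/l21.png

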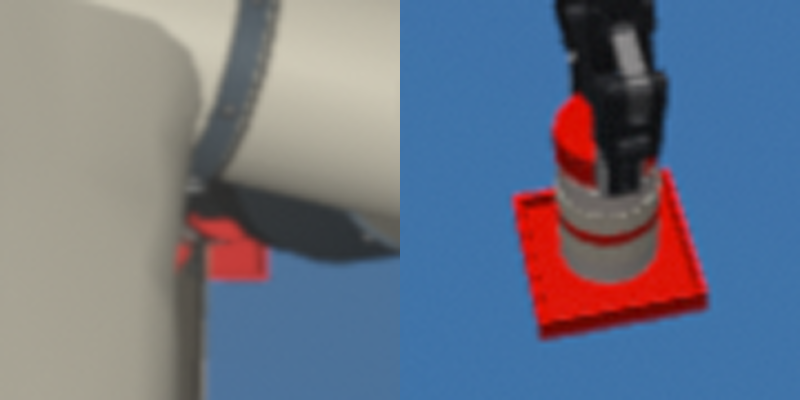

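The red jar is inside the red tray's rim, about 3 mm up. I'll lower it, release, rise, and back the arm toward the robot for a clear final view.

>>> step_arm:
  increments:
    - [[0,0,0.002],0]
    - [[0,0,0.0012],0]
    - [[0,0,0],0]
    - [[0,0,0],0]

```text
t: 44.25
eef_pos: [0.4326, -0.2744, 0.0486]
eef_rot: [[-0.0, -1.0, 0.002], [-1.0, 0.0, -0.001], [0.001, -0.002, -1.0]]
force: [-0.2, 1.1, 4.8]
grip_width: 0.0486
```

>>> step_arm:
  increments:
    - [[0,0,0],0]
    - [[0,0,0],0]
    - [[0,0,0],0]
    - [[0,0,0],0]
    - [[0,0,0],0]
    - [[0,0,0],0]
    - [[0,0,0],0]
    - [[0,0,0],0]
  gripper: 1

```text
t: 45.05
eef_pos: [0.4319, -0.2741, 0.0476]
eef_rot: [[-0.001, -1.0, -0.0], [-1.0, 0.001, -0.0], [0.0, 0.0, -1.0]]
force: [0.6, 0.3, -0.2]
grip_width: 0.0855
```

>>> step_arm:
  increments:
    - [[0,0,-0.015],0]
    - [[0,0,-0.025],0]
    - [[0,0,-0.03],0]
    - [[0,0,-0.03],0]
    - [[0,0,-0.03],0]
    - [[0,0,-0.03],0]
    - [[0,0.02,0],0]
    - [[0,0.02,0],0]
    - [[0,0.02,0],0]
    - [[0,0.02,0],0]
    - [[0,0.02,0],0]
    - [[0,0.02,0],0]
    - [[0,0,0],0]
    - [[0,0,0],0]

```text
t: 46.45
eef_pos: [0.3119, -0.2741, 0.2078]
eef_rot: [[-0.001, -1.0, 0.001], [-1.0, 0.001, -0.0], [0.0, -0.001, -1.0]]
force: [0.6, -0.4, -0.4]
grip_width: 0.0854
```

Run:
```python
from h import *
for n in M: cv2.imwrite(f"pics/{n}9.png",imaging.snapshot(n)[:,:,::-1])
import st
```

```text
46.55 [ 0.3124 -0.274   0.2076] x [-0.001 -1.    -0.   ] z [ 0.  0. -1.] F [ 0.9  0.3 -1.1] 0.0856 [-19.  -1. -12.  -0. -79. 109.]
```

View pics/side9.png

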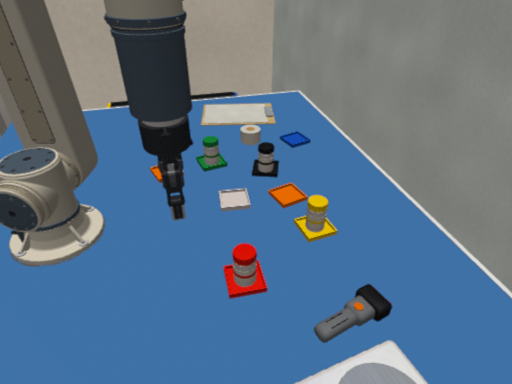

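View pics/top9.png

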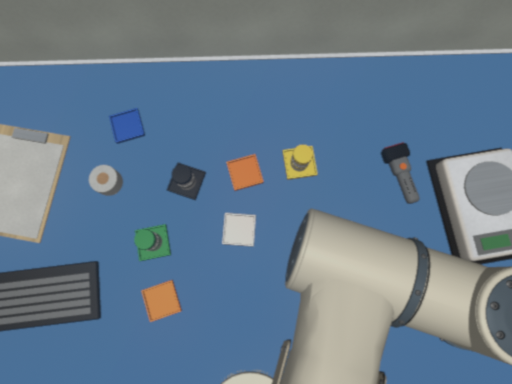

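All four jars stand in trays matching their lids: side view green (210,153), black (266,160), yellow (317,215) and red (245,268). The white tray at (235,199) is empty, and the roll and reader have not moved. One overlay check before I hand in.

```bash
sed -e 's/^J=.*/J={"red":(.4324,-.2744),"yellow":(.6543,-.1499),"green":(.4425,.254),"black":(.6083,.1642)}/' -e 's/^home=.*/home={k:k for k in J}/' -e 's/{n}0.png/{n}9.png/' run1.py > run9.py; python3 run9.py 9
python3 - <<'E'
import cv2,numpy as np
for n,b in(("side",[(235,120,270,150),(310,280,395,345)]),("top",[(85,160,125,200),(375,140,425,208)])):
    a=cv2.imread(f"pics/{n}0.png").astype(int);c=cv2.imread(f"pics/{n}9.png").astype(int)
    for x0,y0,x1,y1 in b: print(n,np.abs(a-c)[y0:y1,x0:x1].max())
E
```

```text
side 204
side 13
top 11
top 11
```

View pics/ov9.png

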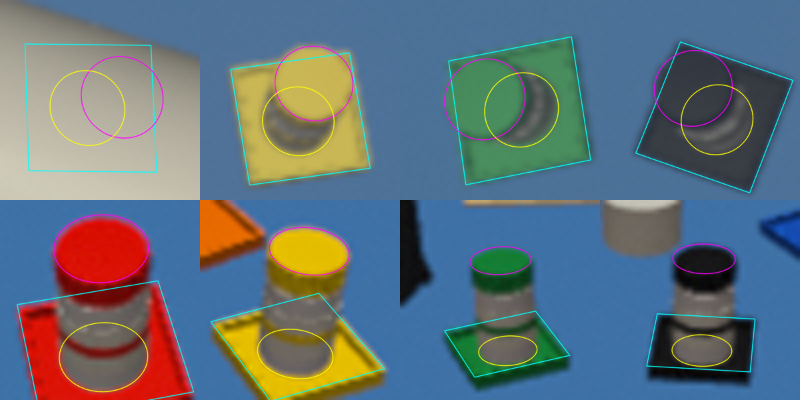

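```bash
python3 -c "
from rig import env
print(env.close_job())"
```

```text
the job is handed in; nothing more can be done
None
```

I parked the red jar in the white tray, moved green, yellow and black to their own trays, then moved red from the white tray to the red one. I handed the job in at about 46.6 s of the 128 s allowed; it gives no verdict.

**Placement:** In the last pictures every jar stands upright in the tray of its lid's colour. The model outlines put each jar 0–2 mm from its tray's centre. The white tray is empty, and the gripper is open and clear of everything.

**Bystanders:** The top view shows the label roll and the barcode reader unchanged from the start.

**Checks that disagreed or were incomplete:**
- **Red jar:** the arm hid it from the top camera at the end, so its place is confirmed only by the side view and the measured arm position at release.
- **Label roll:** the side-view comparison box around it showed a large change. I put this down to the neighbouring jar's lid reaching into the box (yellow before, black after); I did not check it further.
- **Finger height:** the fingertips looked about 3 cm higher in the pictures than the tool description implies. From the second jar on I gripped 4 mm lower. All five grasps held, and each jar met its tray floor at the arm height where it had been gripped.

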